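# Put the mixed reagents and samples away in their trays

### The arm

A 6-joint arm with a two-finger parallel gripper is mounted at the origin on a cart in front of the work surface, level with it; the furniture and walls round the work are solid. World frame = base frame: x ahead of the robot, y to its left, z up, the work surface at z = 0. Lengths are in mm, angles in rad, forces in N, time in s.
With the tool pointing down it reaches from about 350 to 875 mm from the base axis. Payload 4.2 kg.
Tool frame: the origin (TCP) lies at the very end of the fingers, on their centre line; the grasp point (between the pads) lies ctrl.grip_depth behind it (ctrl.grip_depth is the distance from the TCP to the grasp point, in mm); z points along the fingers, y is the direction in which the jaws open and shut (so a half turn about z gives the same grasp; the last joint's range is limited). The gripper opens to 85 mm and grips with 20 to 120 N. Pads are 22 mm wide; open, the fingers measure 114 mm over their backs; the gripper's body (76 mm by 85 mm) begins 54 mm behind the grasp point. The pads swing forward as they close: fully open they stand 13 mm farther back than shut.
Start: joints at [0.259, 0.385, 0.008, 0, -1.194, -0.259], TCP at [624.979, 0.025, 203.812] pointing down, gripper open.
Joint ranges: [-3.14, 3.14], [-1.21, 2.06], [-1.07, 1.41], [-3.16, 2.05], [-2.99, -0.16], [-3.1, 3.1]. Speed limits (rad/s): [2.79, 2.79, 3.14, 3.14, 3.14, 3.14].

### API

Orientations are given as [roll, pitch, yaw] about the fixed x, y, z axes, in that order (R = Rz(yaw) Ry(pitch) Rx(roll)).
In Python, from rig import ctrl gives the robot as it stands. The module is installed in compiled form; this text tells all that it offers.
- The arm moves only by the tool move_arm, never from a script. Its argument "steps" is a list of rows, each a list of 5 numbers: the opening, from 0 (shut) to 1 (fully open), then the shift along the tool's x, y, z in cm, then the turn about the tool's z in rad. In form: [[gripper, tx, ty, tz, turn], ...]. A call has 1 to 8 rows; each row shifts and turns the pose as measured when the row begins, along the tool's axes as they then stand; what a row does not reach is not made up. A row lasts 1/12 s, in which the tool goes at most 41.7 mm and 7.16 degrees, less where a joint would pass 70% of its speed; a pose out of reach is approached as far as the arm can. A call is refused whole if a number of a shift passes 4.17 or a number of a turn 0.125, either way. A call with a gripper value outside its range is refused whole. The fingers move at their own pace and stop on an object; "newtons" is the grip in N (left out, the last holds). Time passes only in rows, so rows that do not move let the fingers close. It gives the time, the measured TCP pose, the force and the opening at its end, in the units of the state.
- ctrl.get_state(): the state, without advancing time (a new reading comes with each control period).
- ctrl.grab_frame(name): name is "scene" or "side" or "wrist"; returns a dict with "frame" (420x560x3 uint8, blue, green, red), "fovy" (degrees; the focal length in pixels is half the picture's height over the tangent of half this angle, whatever the lens; pixels are square), "cx", "cy" (the principal point, pixels), "cam_to_world" (4x4, takes a point from camera to world coordinates); the wrist camera has in their place "hand_eye" (4x4, takes a point from camera to tool coordinates, whose origin is the TCP and whose axes are the flange's). Camera axes: x right, y up, looking along -z (the intrinsics and any distortion apply to the point x, -y, -z); pixel columns grow to the right and rows downward; lengths in mm; the calibration is good to about 2 mm. A picture is of the moment at which its call begins: read the wrist's pose just before it. There is no depth.
- ctrl.close_job(): hands the job in, once; it reports no verdict.
The state is a dict: "t": time; "joint_pos": joint angles; "dq": joint speeds; "tau": joint torques, N m; "eef_pos": TCP position; "orientation": TCP orientation; "force": force on the tool from outside, world axes, zero at the start; "ft_torque": the same for the moment, N m; "finger_gap": finger opening in mm.
Only numpy, scipy, OpenCV 4.12 (cv2) and the standard library are available. Lean on these libraries where they do the work, as an engineer would, in place of code of your own. Each camera call takes 0.05 s, during which the arm holds its last target.

### The job

Sort the four things standing loose at the front of the worktop into the three grey trays: the large and the small reagent bottle each in its own bay of the divided tray (large bottle in the wide bay, small bottle in the narrow bay), the carton in the long undivided tray, and the lidded specimen cup in the round dish. Each must finish standing upright, flat on the floor of its place; knock none of them over on the way, and leave the wash bottle, the slide box and the forceps beside the trays where they are.

Things in the scene. Friction and masses are not known exactly. Their poses are not given: they have to be found in the camera images.
- large_bottle: large white cylindrical plastic reagent bottle with screw cap, standing; body 62 mm diameter, straight up to 86 mm, then a sloping shoulder; 130 mm high in all; the cap is 36 mm diameter, its top 15 mm are clear of the shoulder; about 0.27 kg. Origin at the centre of its underside, z up. Starts loose at the front of the worktop, as do the small bottle, carton and cup, in any order
- small_bottle: small white cylindrical plastic reagent bottle with screw cap, standing; body 33 mm diameter, straight up to 38 mm, then a sloping shoulder; 58 mm high in all; the cap is 23 mm diameter, from about 50 to 58 mm high; about 0.03 kg. Origin at the centre of its underside, z up. 
- carton: closed rectangular carton standing on one side: 56 mm along its x, 110 mm along its y, 70 mm high; about 0.09 kg. Origin at the centre of its underside, z up. 
- cup: specimen cup with a screw lid on, standing; lid 63 mm diameter from 54 to 65 mm high, body 57 mm diameter under the lid, narrowing to 49 mm at the foot; 65 mm high in all; about 0.03 kg. Origin at the centre of its underside, z up. 
- bottle_rack: grey rectangular tray with one divider, fixed to the worktop: 92 mm along its x, 148 mm along its y, walls 4 mm thick and 20 mm high, floor 4 mm thick. The divider runs along x and makes two bays, both 84 mm long in x: the wide bay, 84 mm in y, is centred at y = -28 mm; the narrow bay, 52 mm in y, is centred at y = +44 mm (tray frame). Origin at the centre of its underside, z up. 
- carton_tray: grey rectangular tray without divider, fixed: 88 mm along its x, 142 mm along its y outside, 80 x 134 mm inside, walls 20 mm high, floor 4 mm thick. Origin at the centre of its underside, z up. 
- cup_dish: grey round open dish, fixed: 88 mm diameter outside, 80 mm inside, rim 18 mm high, floor 4 mm thick. Origin at the centre of its underside, z up. 
- wash_bottle: bystander: white squeeze wash bottle with a bent red spout, 69 x 91 x 193 mm, standing at the back left. Origin at the centre of its underside, z up. 
- slide_box: bystander: closed flat microscope slide box, 60 x 85 x 35 mm, behind the trays to the left. Origin at the centre of its underside, z up. 
- forceps: bystander: thin metal forceps lying flat, 124 mm long (along its y), 14 mm wide, 9 mm high, pointing away from the robot between the middle and right trays. Origin at the centre of its underside, z up. 
Mind the look-alikes: they are no part of the job. What is shaped like the carton but pink is not meant.

How it is judged (in metres and radians):
At the end, for the whole second after the job is handed in: Large bottle in the wide bay, carton in the long tray, cup in the dish, each within 16 mm of centre in x and y; small bottle in the narrow bay, within 14 mm across, 30 mm along; all upright within 0.1 rad, underside under 8 mm above the tray's underside, at rest (x of large_bottle in the frame of bottle_rack between -0.016 and 0.016 m and y of large_bottle in the frame of bottle_rack between -0.044 and -0.012 m and z of each of large_bottle, small_bottle in the frame of bottle_rack below 0.008 m and angle between each of large_bottle, small_bottle, carton, cup's own z axis and vertical below 0.1 rad and linear speed of each of large_bottle, small_bottle, carton, cup below 0.02 m/s and x of small_bottle in the frame of bottle_rack between -0.03 and 0.03 m and y of small_bottle in the frame of bottle_rack between 0.03 and 0.058 m and x of carton in the frame of carton_tray between -0.016 and 0.016 m and y of carton in the frame of carton_tray between -0.016 and 0.016 m and z of carton in the frame of carton_tray below 0.008 m and x of cup in the frame of cup_dish between -0.016 and 0.016 m and y of cup in the frame of cup_dish between -0.016 and 0.016 m and z of cup in the frame of cup_dish below 0.008 m); the robot touches nothing.
It fails at once if one of the four things is knocked over (tilted more than 1 rad) (angle between any of large_bottle, small_bottle, carton, cup's own z axis and vertical above 1 rad).
It fails at once if the wash bottle, slide box or forceps is moved by more than 30 mm (distance of any of wash_bottle, slide_box, forceps from where it was at the start of the episode above 0.03 m).
It also fails if it takes over 115 s, if anything falls off the work surface, if the arm or the gripper's body presses on something with over 40 N, if the wrist force passes 120 N, or if a joint passes its speed limit or range.

## Working session

There is one attempt and no reset: what is moved stays moved. The work goes in short steps, Python scripts to look and compute and a tool call to move; the robot and the scene stay as the last step left them, time stands still between calls to the robot, and variables do not carry over. Pictures are saved under pics/ and viewed, and the job is handed in when it is done.

Besides the shell and the picture viewer there is one more tool, called after "Request:" as name([rows], argument=value, ...), one row to a line, values as JSON. move_arm: Moves the arm, as the interface text tells. Its arguments: {"type":"object","properties":{"steps":{"type":"array"},"newtons":{"type":"number"}},"required":["steps"]}

```bash
mkdir -p pics; ls; python3 - <<'E'
from rig import ctrl
import cv2,numpy as np
np.set_printoptions(suppress=True,precision=4)
print(ctrl.get_state(), ctrl.grip_depth)
for n in ("scene","side","wrist"):
    f=ctrl.grab_frame(n); cv2.imwrite(f"pics/{n}0.png",f["frame"]); np.save(f"pics/{n}0.npy",f,allow_pickle=True)
    print({k:v for k,v in f.items() if k!="frame"})
E
```

```text
pics
{'t': 0.0, 'joint_pos': array([ 0.2586,  0.3856,  0.0066, -0.0005, -1.194 , -0.2586]), 'dq': array([ 0.0013, -0.0001,  0.0006, -0.0014, -0.0016, -0.0014]), 'tau': array([ -0.001 , -39.2286,  18.84  ,   4.1862,  -0.0047,   0.    ]), 'eef_pos': array([624.3467,   0.0171, 202.7141]), 'orientation': array([ 3.1394, -0.0001, -1.571 ]), 'force': array([-0.9115, -0.0867,  0.7057]), 'ft_torque': array([-0.009 , -0.0078, -0.0501]), 'finger_gap': 85.43865208285634} 18.700000000000003
{'fovy': 47.14825820375354, 'cx': 283.21986514292036, 'cy': 203.2712068921417, 'cam_to_world': array([[   0.4711,    0.5795,   -0.665 , -471.6788],
       [  -0.8819,    0.2934,   -0.369 , -610.9038],
       [  -0.0187,    0.7603,    0.6493, 1024.7083],
       [   0.    ,    0.    ,    0.    ,    1.    ]])}
{'fovy': 56.0651549616469, 'cx': 285.2461747271883, 'cy': 203.22016844116587, 'cam_to_world': array([[ -0.9996,   0.022 ,  -0.0193, 508.9915],
       [ -0.0287,  -0.6156,   0.7875, 780.8089],
       [  0.0054,   0.7878,   0.616 , 702.2462],
       [  0.    ,   0.    ,   0.    ,   1.    ]])}
{'fovy': 64.70444104031188, 'cx': 272.4870539211468, 'cy': 210.28289472193558, 'hand_eye': array([[   0.0006,    0.9495,    0.3139,   78.8209],
       [   1.    ,   -0.0006,   -0.0002,    0.4702],
       [   0.    ,    0.3139,   -0.9495, -169.9221],
       [   0.    ,    0.    ,    0.    ,    1.    ]])}
```

View pics/scene0.png

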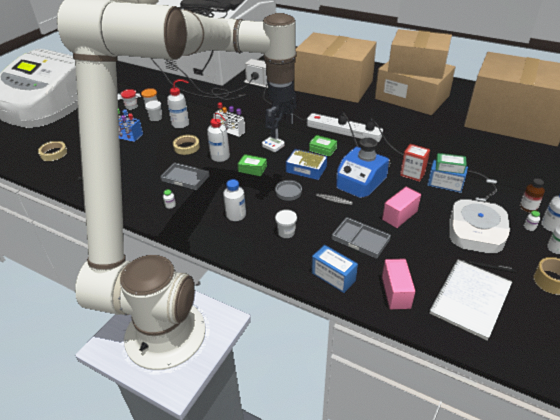

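View pics/side0.png

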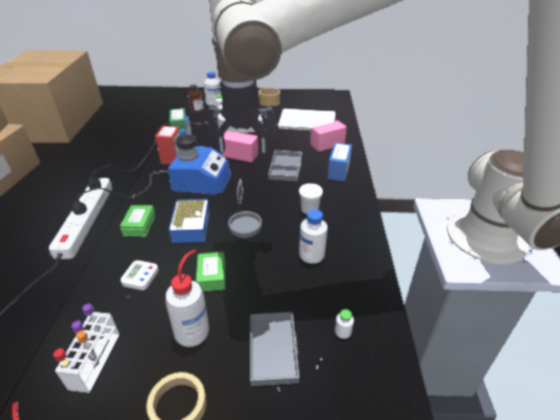

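View pics/wrist0.png

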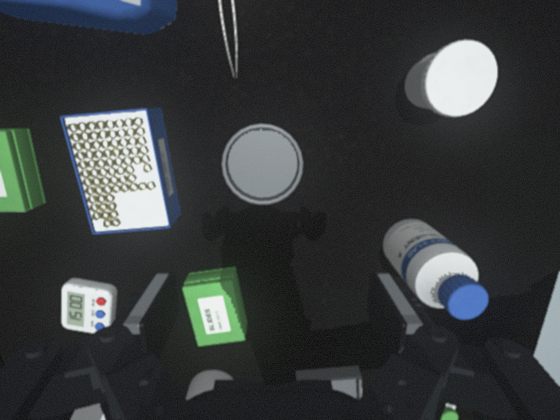

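The scene view (pixels) shows the small bottle (169,199), large bottle (235,200), cup (286,224) and blue-white carton (335,268). Pink look-alikes are at (402,207) and (398,284). The trays are at (185,176) and (362,237), with the dish at (288,190). I'll enlarge the trays and candidates.

```bash
python3 - <<'E'
import cv2,numpy as np
s=cv2.imread("pics/scene0.png"); d=cv2.imread("pics/side0.png")
a=cv2.resize(s[145:315,145:425],(800,486),interpolation=cv2.INTER_CUBIC)
cv2.imwrite("pics/crop1.png",a)
b=cv2.resize(d[110:390,190:370],(386,600),interpolation=cv2.INTER_CUBIC)
cv2.imwrite("pics/crop2.png",b)
E
```

```text
(no output)
```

View pics/crop1.png

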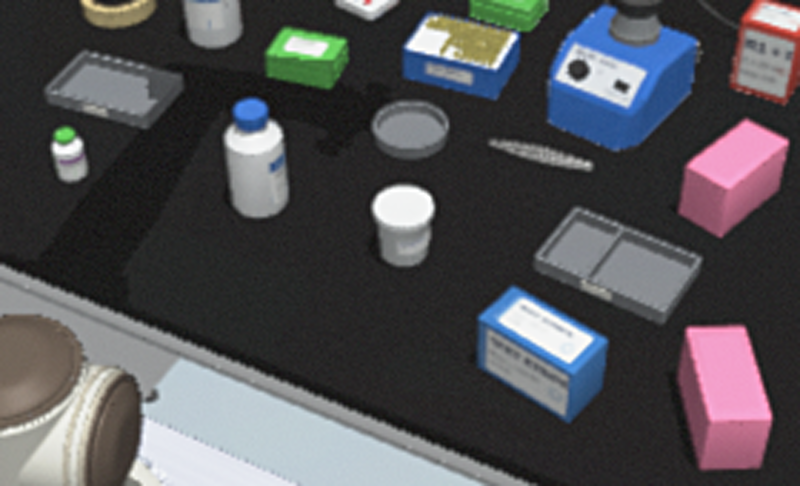

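View pics/crop2.png

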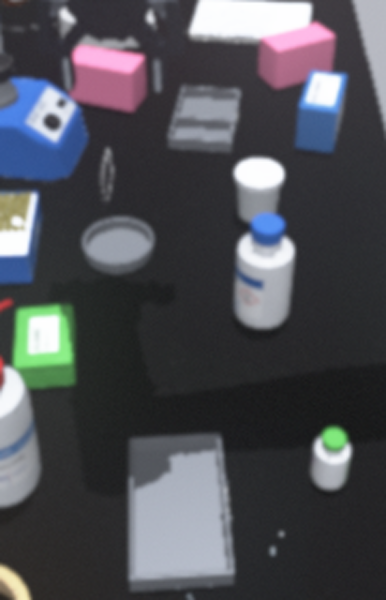

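```bash
cat > h.py <<'E'
import numpy as np,cv2
from scipy.spatial.transform import Rotation as Ro
np.set_printoptions(suppress=True,precision=1)
def load(n): return np.load(f"pics/{n}.npy",allow_pickle=True).item()
def tool(st):
    T=np.eye(4);T[:3,:3]=Ro.from_euler('xyz',st["orientation"]).as_matrix();T[:3,3]=st["eef_pos"];return T
def ray(f,uv):
    fl=f["frame"].shape[0]/2/np.tan(np.radians(f["fovy"])/2)
    T=f["cam_to_world"] if "cam_to_world" in f else f["T"]
    d=np.array([(uv[0]-f["cx"])/fl,-(uv[1]-f["cy"])/fl,-1.])
    return T[:3,3],T[:3,:3]@d
def onz(f,uv,z):
    o,d=ray(f,uv); return o+d*(z-o[2])/d[2]
def proj(f,p):
    fl=f["frame"].shape[0]/2/np.tan(np.radians(f["fovy"])/2)
    T=f["cam_to_world"] if "cam_to_world" in f else f["T"]
    c=T[:3,:3].T@(np.asarray(p)-T[:3,3]); return np.array([f["cx"]+fl*c[0]/-c[2],f["cy"]+fl*c[1]/c[2]])
def tri(f,a,g,b):
    o1,d1=ray(f,a);o2,d2=ray(g,b)
    s=np.linalg.lstsq(np.c_[d1,-d2],o2-o1,rcond=None)[0]
    p=o1+d1*s[0];q=o2+d2*s[1];return (p+q)/2,np.linalg.norm(p-q)
def grab(name,tag):
    from rig import ctrl
    st=ctrl.get_state();f=ctrl.grab_frame(name)
    if name=="wrist": f["T"]=tool(st)@f["hand_eye"]
    cv2.imwrite(f"pics/{tag}.png",f["frame"]);np.save(f"pics/{tag}.npy",f,allow_pickle=True);return f
def blobs(f,lo,hi,roi=None,amin=15):
    m=cv2.inRange(cv2.cvtColor(f["frame"],cv2.COLOR_BGR2HSV),np.array(lo),np.array(hi))
    if roi: k=np.zeros_like(m);k[roi[1]:roi[3],roi[0]:roi[2]]=1;m=m*k
    cs,_=cv2.findContours(m,cv2.RETR_EXTERNAL,cv2.CHAIN_APPROX_NONE)
    return [c for c in cs if cv2.contourArea(c)>amin]
E
python3 - <<'E'
from h import *
S=load("scene0");D=load("side0")
def show(n,f,lo,hi,roi):
    for c in blobs(f,lo,hi,roi):
        r=cv2.minAreaRect(c);x=cv2.boundingRect(c);print(n,x,cv2.contourArea(c),np.array(r[0]),cv2.boxPoints(r).tolist() if cv2.contourArea(c)>300 else '')
blue=((100,120,60),(125,255,255));gr=((45,100,60),(80,255,255));grey=((0,0,70),(179,60,170))
show("Sblue",S,*blue,(220,170,260,210));show("Dblue",D,*blue,(295,200,330,235))
show("Sgreen",S,*gr,(155,180,185,205));show("Dgreen",D,*gr,(330,300,360,330))
show("Scarton",S,(100,60,40),(125,255,255),(300,235,365,295));show("Dcarton",D,(100,60,40),(125,255,255),(320,135,360,185))
wh=((0,0,150),(179,40,255))
show("Scup",S,*wh,(270,200,305,245));show("Dcup",D,*wh,(295,180,330,215))
g=((0,0,50),(179,60,230))
show("Sdish",S,*g,(272,175,305,203));show("Ddish",D,*g,(222,205,268,240))
show("Srack",S,*g,(328,213,395,260));show("Drack",D,*g,(265,145,306,183))
show("Stray",S,*g,(158,160,212,190));show("Dtray",D,*g,(244,308,305,388))
E
```

```text
Sblue (226, 179, 13, 12) 107.0 [232.  184.5] 
Dblue (306, 210, 18, 14) 169.5 [314.5 216.5] 
Sgreen (164, 189, 8, 6) 26.0 [167.  191.5] 
Dgreen (340, 308, 13, 12) 90.5 [345.2 312.8] 
Scarton (311, 244, 48, 49) 1426.0 [333.6 267.3] [[303.2359619140625, 268.0224914550781], [320.9326171875, 239.70785522460938], [363.98876953125, 266.6179504394531], [346.2921142578125, 294.9325866699219]]
Dcarton (327, 143, 26, 39) 511.0 [338.3 161.1] [[323.7813720703125, 178.79638671875], [331.4423828125, 139.21463012695312], [352.896728515625, 143.36709594726562], [345.2357177734375, 182.9488525390625]]
Scup (284, 227, 11, 7) 24.0 [289.2 230.8] 
Scup (275, 210, 22, 16) 246.0 [285.5 217.5] 
Dcup (299, 183, 24, 29) 365.0 [312.1 194.9] [[297.00244140625, 186.57806396484375], [318.226806640625, 178.758544921875], [327.224365234375, 203.18048095703125], [306.0, 211.0]]
Sdish (275, 180, 28, 21) 438.0 [288.5 190. ] [[275.0, 180.0], [302.0, 180.0], [302.0, 200.0], [275.0, 200.0]]
Ddish (225, 209, 39, 30) 829.0 [244.  223.5] [[225.0, 209.0], [263.0, 209.0], [263.0, 238.0], [225.0, 238.0]]
Srack (331, 217, 60, 42) 1354.5 [360.5 236.5] [[329.6207580566406, 238.55174255371094], [340.6897277832031, 212.72413635253906], [391.3793640136719, 234.4482879638672], [380.3103942871094, 260.27587890625]]
Drack (265, 145, 41, 38) 1405.0 [285.  163.5] [[265.0, 145.0], [305.0, 145.0], [305.0, 182.0], [265.0, 182.0]]
Stray (160, 162, 49, 28) 832.5 [184.  175.4] [[158.64706420898438, 180.4117889404297], [164.0, 159.00001525878906], [209.41177368164062, 170.3529510498047], [204.058837890625, 191.7647247314453]]
Dtray (248, 312, 53, 76) 3514.5 [274.  349.5] [[248.0, 312.0], [300.0, 312.0], [300.0, 387.0], [248.0, 387.0]]
```

```bash
python3 - <<'E'
from h import *
S=load("scene0");D=load("side0")
print("lcap",tri(S,(232.5,185),D,(315,217)),onz(S,(232.5,185),122),onz(D,(315,217),122))
print("scap",tri(S,(168,192),D,(346,314)),onz(S,(168,192),54),onz(D,(346,314),54))
print("cuplid",tri(S,(286,217),D,(311.5,192)),onz(S,(286,217),62),onz(D,(311.5,191.5),62))
print("carton",onz(S,(333.6,267.3),35),onz(D,(339,161),35))
print("dish",onz(S,(288.5,189.5),10),onz(D,(244,223.5),10))
print("rack",onz(S,(361,237),10),onz(D,(285.5,165),10))
print("tray",onz(S,(184.5,176),10),onz(D,(274,348),10))
E
```

```text
lcap (array([459. ,  82.1, 119.1]), np.float64(4.3263581734692265)) [458.7  79.7 122. ] [457.7  87.7 122. ]
scap (array([401.8, 299. ,  53.7]), np.float64(5.281634122183005)) [404.3 298.   54. ] [399.8 301.   54. ]
cuplid (array([461. , -98.6,  58.8]), np.float64(7.389244080203559)) [ 462.6 -100.8   62. ] [458.6 -92.5  62. ]
carton [ 366.6 -298.3   35. ] [ 365.  -296.7   35. ]
dish [638.5 -16.4  10. ] [638.2 -12.4  10. ]
rack [ 535.8 -314.7   10. ] [ 535.6 -306.    10. ]
tray [541.2 343.5  10. ] [539.4 352.   10. ]
```

```bash
python3 - <<'E'
from h import *
from rig import ctrl
W=load("wrist0"); W["T"]=tool(ctrl.get_state())@W["hand_eye"];np.save("pics/wrist0.npy",W,allow_pickle=True)
S=load("scene0");D=load("side0")
print("cap",onz(W,(465,299),130)); 
for c in blobs(W,(100,120,60),(125,255,255),(430,270,500,330),100):
    print(cv2.boundingRect(c),cv2.fitEllipse(c)[0],onz(W,cv2.fitEllipse(c)[0],125))
for c in blobs(W,(0,0,45),(179,60,255),(215,118,310,210),100):
    print("dish",cv2.boundingRect(c),cv2.fitEllipse(c),onz(W,cv2.fitEllipse(c)[0],15))
for c in blobs(W,(0,0,205),(179,40,255),(395,30,510,125),100):
    print("cup",cv2.boundingRect(c),cv2.fitEllipse(c),onz(W,cv2.fitEllipse(c)[0],65))
# wash bottle base etc
for n,a,b in (("wash cap",(215,124),(180,283)),("slidebox?",(252,163),(209,270)),("green2",(322,144),(138,220)),("pinkA",(402,205),(240,146)),("forceps",(335,199),(241,190))):
    print(n,tri(S,a,D,b))
E
```

```text
cap [460.7  80.7 130. ]
(439, 276, 50, 45) (463.6810302734375, 297.8100280761719) [458.7  82.8 125. ]
dish (219, 121, 86, 85) ((261.8811340332031, 163.78782653808594), (82.86162567138672, 83.72373962402344), 108.09941864013672) [635.2 -13.7  15. ]
cup (426, 41, 71, 75) ((461.0523986816406, 77.72596740722656), (65.17923736572266, 78.13876342773438), 35.634986877441406) [460.8 -97.8  65. ]
wash cap (array([709.6, 309.6, 140.5]), np.float64(6.452786551325917))
slidebox? (array([700. , 163.7,  20.4]), np.float64(2.8475429098893654))
green2 (array([921.7,  -8.4,  19.5]), np.float64(4.594846161422608))
pinkA (array([ 694.5, -384. ,   36.4]), np.float64(8.984804750465935))
forceps (array([ 666.7, -172.8,    4.7]), np.float64(3.5506599822275122))
```

Request:
move_arm([
  [1,-1.4,2.75,0,0],
  [1,-1.4,2.75,0,0],
  [1,-1.4,2.75,0,0],
  [1,-1.4,2.75,0,0],
  [1,-1.3,2.7,0,0],
  [1,-1.3,2.7,0,0],
  [1,0,0,0,0],
  [1,0,0,0,0],
], newtons=40)

```text
t: 0.82
eef_pos: [452.1, 83.3, 197.9]
orientation: [3.132, -0.002, -1.574]
force: [-1.2, 0.2, -0.6]
finger_gap: 85.9
```

```bash
python3 - <<'E'
from h import *
from rig import ctrl
print(ctrl.get_state());grab("wrist","w1");print(ctrl.grip_depth)
E
```

```text
{'t': 0.8167, 'joint_pos': array([ 0.5,  0.1, -0.4, -0. , -1.1, -0.5]), 'dq': array([ 0., -0., -0., -0., -0., -0.]), 'tau': array([  0.1, -24.4,  17.4,   3.8,  -0.1,  -0. ]), 'eef_pos': array([452.1,  83.3, 197.9]), 'orientation': array([ 3.1, -0. , -1.6]), 'force': array([-1.2,  0.2, -0.6]), 'ft_torque': array([ 0. , -0.1,  0. ]), 'finger_gap': 85.92073442726185}
18.700000000000003
```

View pics/w1.png

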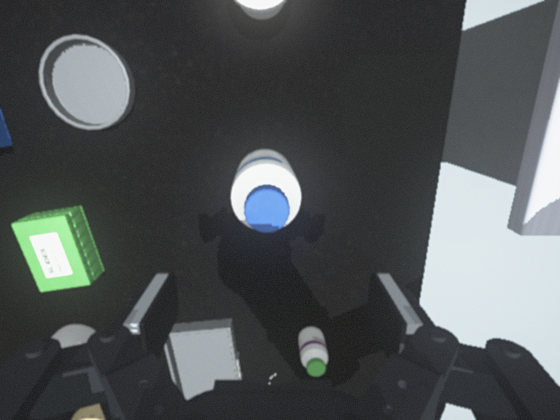

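```bash
python3 - <<'E'
from h import *
W=load("w1")
for c in blobs(W,(100,120,60),(125,255,255),(230,160,310,245),100):
    e=cv2.fitEllipse(c);print(e,onz(W,e[0],129),proj(W,onz(W,e[0],129)))
for c in blobs(W,(0,0,180),(179,60,255),(225,140,310,245),100):
    print("sh",cv2.boundingRect(c))
for x in (460,): print(proj(W,(460,82,0)),proj(W,(460,82,86)),proj(W,(460+31,82,86)),proj(W,(460-31,82,86)))
e=[cv2.fitEllipse(c) for c in blobs(W,(0,0,60),(179,60,255),(35,30,138,135),500)]
print("dish",[(onz(W,a[0],15),a[1]) for a in e])
E
```

```text
((266.33892822265625, 208.93597412109375), (43.1108283996582, 45.88481521606445), 175.6339874267578) [455.6  82.2 129. ] [266.3 208.9]
sh (231, 160, 70, 66)
[263.4 173.6] [261.7 193.7] [226.5 193.9] [296.9 193.5]
dish [(array([634.4, -14.2,  15. ]), (88.26335144042969, 104.45321655273438))]
```

Request:
move_arm([
  [1,0.1,-0.4,1,0],
  [1,0,0,2.5,0],
  [1,0,0,3,0],
  [1,0,0,3,0],
  [1,0,0,1.5,0],
  [1,0,0,0,0],
  [1,0,0,0,0],
])

```text
t: 1.45
eef_pos: [463.1, 79.9, 80.5]
orientation: [3.135, -0.002, -1.582]
force: [-0.3, -0.9, 1.3]
finger_gap: 85.6
```

```bash
python3 - <<'E'
from h import *
from rig import ctrl
print(ctrl.get_state()["force"]);grab("wrist","w2");grab("side","d2")
f=cv2.imread("pics/d2.png")[140:300,220:420];cv2.imwrite("pics/d2c.png",cv2.resize(f,(750,600),interpolation=cv2.INTER_CUBIC))
E
```

```text
[-0.3 -0.9  1.3]
```

View pics/d2c.png

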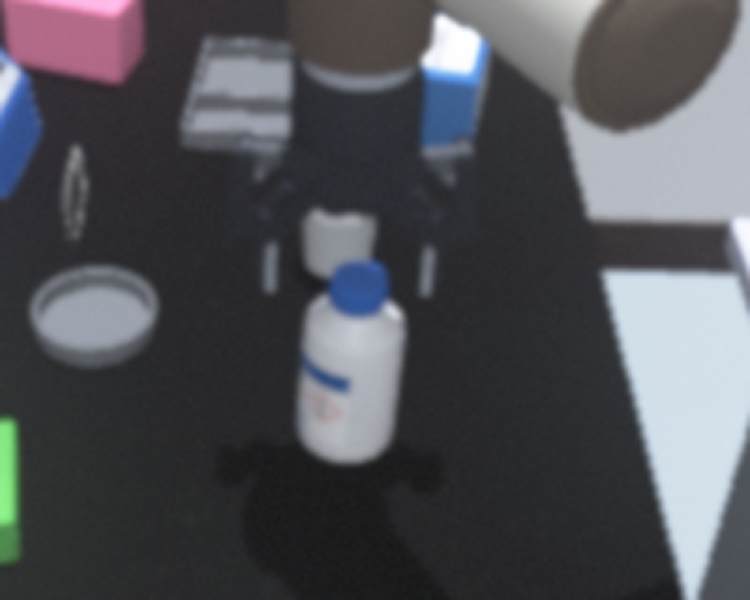

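View pics/w2.png

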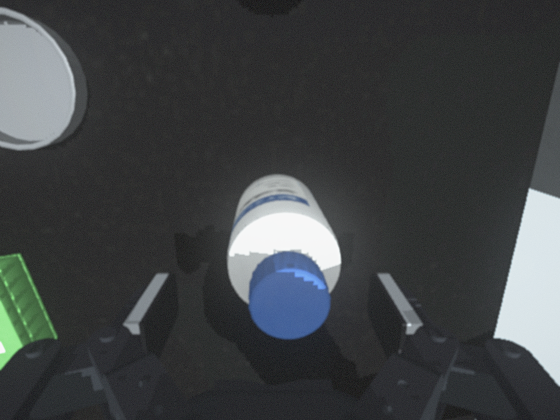

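```bash
python3 - <<'E'
from h import *
D=load("d2");W=load("w2")
for p in ((463,80,80),(505.5,80,80),(420.5,80,80),(463,80,93),(505,80,93),(456,82,122),(456,82,130),(456,82,0)): print(p,proj(D,p))
T=W["T"]@np.linalg.inv(W["hand_eye"])
for p in ((0,42.5,-13),(0,-42.5,-13),(0,0,0)):
    q=(T@np.r_[p,1])[:3]; print(q,proj(W,q))
for c in blobs(W,(100,120,60),(125,255,255),(230,240,345,350),400):
    e=cv2.fitEllipse(c);print(e,cv2.boundingRect(c),onz(W,e[0],129))
print(onz(load("w2"),(288.5,300),129))
E
```

```text
(463, 80, 80) [311.7 228.4]
(505.5, 80, 80) [293.8 228. ]
(420.5, 80, 80) [329.7 228.9]
(463, 80, 93) [312.  224.3]
(505, 80, 93) [294.1 223.9]
(456, 82, 122) [315.6 215.4]
(456, 82, 130) [315.8 212.7]
(456, 82, 0) [313.1 253.1]
[420.7  80.4  93.8] [352.6 259.2]
[505.7  79.4  93.3] [190.4 259.1]
[463.1  79.9  80.5] [271.5 248.6]
((289.4094543457031, 302.38909912109375), (71.9197998046875, 82.53382873535156), 77.35104370117188) (249, 263, 81, 77) [455.7  82.6 129. ]
[456.1  81.4 129. ]
```

```bash
python3 - <<'E'
from h import *
f=load("w2")["frame"][200:420,90:450]
g=(255*(f/255.)**0.4).astype(np.uint8)
d=load("d2")["frame"][160:260,255:375]; d=(255*(d/255.)**0.4).astype(np.uint8)
cv2.imwrite("pics/w2g.png",np.vstack([cv2.resize(g,(540,330),interpolation=cv2.INTER_CUBIC),cv2.resize(d,(540,270*540//324*100*0+268),interpolation=cv2.INTER_CUBIC)]))
E
```

```text
(no output)
```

View pics/w2g.png

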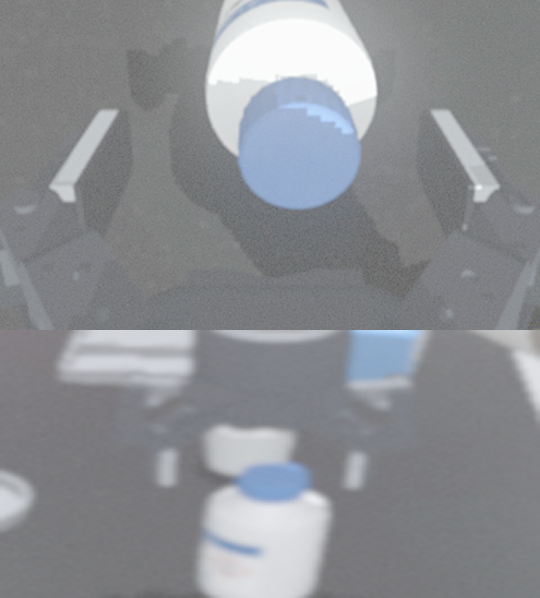

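Request:
move_arm([
  [1,-0.25,0.7,0.5,0],
  [1,0,0,0.8,0],
  [1,0,0,0.5,0],
  [1,0,0,0,0],
  [1,0,0,0,0],
])

```text
t: 1.97
eef_pos: [458.9, 84.5, 65.6]
orientation: [-3.138, 0.004, -1.582]
force: [1.1, -0.3, -0.4]
finger_gap: 85.6
```

Request:
move_arm([
  [1,0.2,0.3,0.5,0],
  [1,0,0,0,0],
  [1,0,0,0,0],
])

```text
t: 2.22
eef_pos: [456.1, 82.8, 60.8]
orientation: [-3.136, 0.005, -1.581]
force: [-0.0, -0.5, 0.1]
finger_gap: 85.3
```

Request:
move_arm([
  [0,0,0,0,0],
  [0,0,0,0,0],
  [0,0,0,0,0],
  [0,0,0,0,0],
  [0,0,0,0,0],
  [0,0,0,0,0],
], newtons=40)

```text
t: 2.72
eef_pos: [456.6, 82.7, 61.8]
orientation: [-3.135, 0.005, -1.58]
force: [-0.1, 0.0, 1.5]
finger_gap: 54.6
```

```bash
python3 - <<'E'
from h import *
from rig import ctrl
print(ctrl.grip_depth,ctrl.get_state()["finger_gap"]);W=grab("wrist","w3")
f=(255*(W["frame"]/255.)**0.5).astype(np.uint8);cv2.imwrite("pics/w3g.png",f)
E
```

```text
18.700000000000003 54.57923498690238
```

View pics/w3g.png

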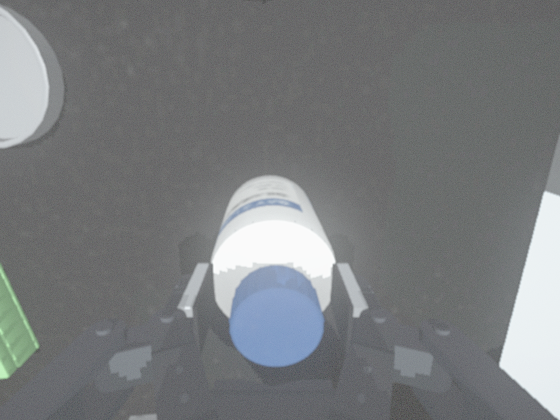

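Request:
move_arm([
  [1,0,0,0,0],
  [1,0,0,0,0],
  [1,0,0,0,0],
  [1,0,0,0,0],
  [1,0,0,0,0],
])

```text
t: 3.18
eef_pos: [456.8, 83.0, 61.4]
orientation: [-3.134, 0.005, -1.581]
force: [-1.5, -0.1, 0.3]
finger_gap: 85.4
```

```bash
python3 - <<'E'
from h import *
W=grab("wrist","w4");D=grab("side","d4")
g=lambda f:(255*(f/255.)**0.5).astype(np.uint8)
cv2.imwrite("pics/w4g.png",g(W["frame"])); cv2.imwrite("pics/d4g.png",cv2.resize(g(D["frame"][160:280,240:400]),(800,600),interpolation=cv2.INTER_CUBIC))
E
```

```text
(no output)
```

View pics/w4g.png

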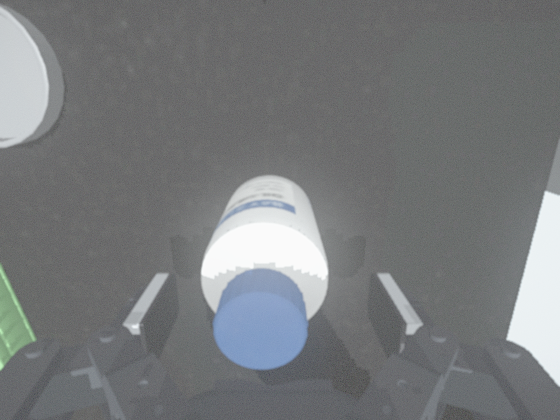

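View pics/d4g.png

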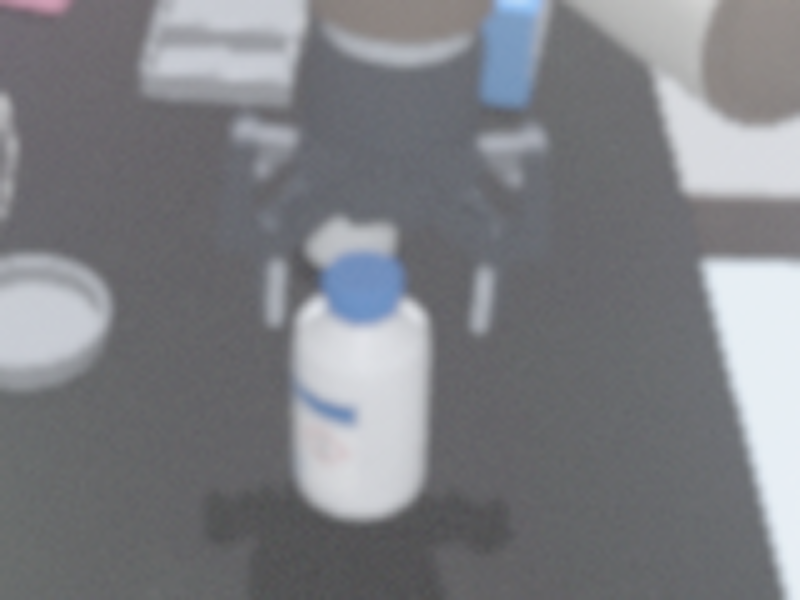

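Request:
move_arm([
  [1,0,0,1,0],
  [1,0,0,1,0],
  [1,0,0,0.7,0],
  [1,0,0,0,0],
  [1,0,0,0,0],
])

```text
t: 3.7
eef_pos: [457.9, 83.6, 34.0]
orientation: [-3.132, 0.006, -1.58]
force: [0.2, -0.1, 0.4]
finger_gap: 85.7
```

```bash
python3 - <<'E'
from h import *
W=grab("wrist","w5");D=grab("side","d5")
g=lambda f:(255*(f/255.)**0.5).astype(np.uint8)
cv2.imwrite("pics/d5g.png",np.hstack([cv2.resize(g(D["frame"][180:270,255:375]),(400,300),interpolation=cv2.INTER_CUBIC),cv2.resize(g(W["frame"]),(400,300))]))
E
```

```text
(no output)
```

View pics/d5g.png

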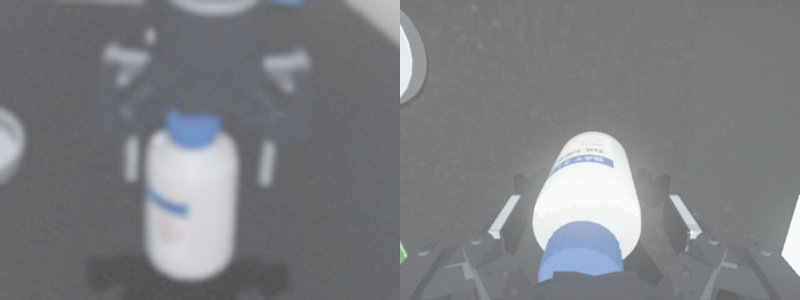

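Request:
move_arm([
  [0,0,0,0,0],
  [0,0,0,0,0],
  [0,0,0,0,0],
  [0,0,0,0,0],
  [0,0,0,0,0],
  [0,0,0,0,0],
], newtons=45)

```text
t: 4.3
eef_pos: [458.3, 83.8, 35.6]
orientation: [-3.13, 0.008, -1.581]
force: [0.3, -0.5, -1.4]
finger_gap: 59.9
```

Request:
move_arm([
  [0,0,0,-1,0],
  [0,0,0,-2.5,0],
  [0,0,0,-3,0],
  [0,0,0,-3,0],
  [0,0,0,-2.5,0],
  [0,0,0,0,0],
  [0,0,0,0,0],
])

```text
t: 4.88
eef_pos: [452.8, 81.2, 156.5]
orientation: [3.141, 0.004, -1.583]
force: [-0.5, 0.2, -3.8]
finger_gap: 59.8
```

```bash
python3 - <<'E'
from h import *
W=grab("wrist","w6");D=grab("side","d6")
g=lambda f:(255*(f/255.)**0.5).astype(np.uint8)
cv2.imwrite("pics/d6g.png",np.hstack([cv2.resize(D["frame"],(400,300)),cv2.resize(g(W["frame"]),(400,300))]))
E
```

```text
(no output)
```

View pics/d6g.png

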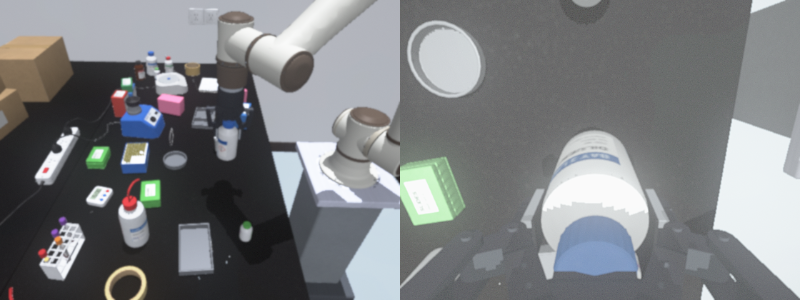

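Request:
move_arm([
  [0,2,-0.5,0,0],
  [0,3.5,-1,0,0],
  [0,3.8,-1,0,0],
  [0,3.8,-1,0,0],
  [0,3.8,-1,0,0],
  [0,3.8,-1,0,0],
  [0,3.8,-1,0,0],
  [0,3.5,-1,0,0],
])

```text
t: 5.65
eef_pos: [519.3, -205.2, 138.9]
orientation: [3.113, 0.003, -1.57]
force: [0.9, 0.4, -1.7]
finger_gap: 59.8
```

Request:
move_arm([
  [0,2,-0.5,0,0],
  [0,1,0,0,0],
  [0,0,0,0,0],
  [0,0,0,0,0],
])

```text
t: 5.98
eef_pos: [520.5, -242.8, 127.9]
orientation: [3.096, 0.006, -1.581]
force: [-0.5, 0.2, -2.1]
finger_gap: 60.2
```

```bash
python3 - <<'E'
from h import *
from rig import ctrl
print(ctrl.get_state()["orientation"])
W=grab("wrist","w7");g=lambda f:(255*(f/255.)**0.5).astype(np.uint8)
cv2.imwrite("pics/w7g.png",g(W["frame"]))
E
```

```text
[ 3.1  0.  -1.6]
```

View pics/w7g.png

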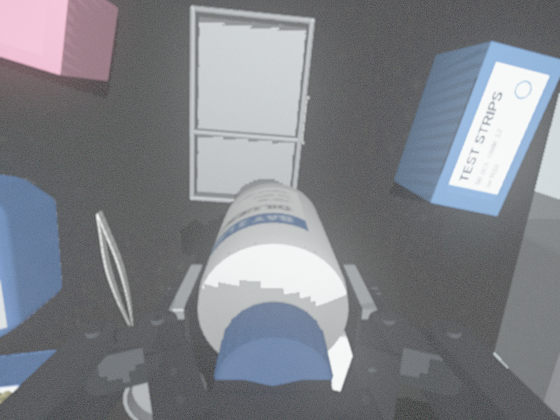

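```bash
python3 - <<'E'
from h import *
W=load("w7")
P={k:onz(W,v,20) for k,v in dict(tl=(191,7),tr=(314,19),dl=(190,132),dr=(303,142),bl=(190,199)).items()}
for k,v in P.items(): print(k,v)
a=P["tl"];b=P["tr"];print(np.linalg.norm(a-b),np.linalg.norm(a-P["bl"]),np.linalg.norm(a-P["dl"]))
T=W["T"]@np.linalg.inv(W["hand_eye"]);print(T[:3])
S=load("scene0");D=load("side0")
for n,uv in (("S far-left",(342,217)),("S near-left",(332,234)),("S right",(391,235)),("S near",(378,257))): print(n,onz(S,uv,20))
E
```

```text
tl [ 572.9 -385.9   20. ]
tr [ 483.  -378.2   20. ]
dl [ 581.4 -297.4   20. ]
dr [ 489.4 -288.1   20. ]
bl [ 586.4 -241.    20. ]
90.25792743046297 145.5359694182394 88.85633323953314
[[  -0.    -1.    -0.   520.5]
 [  -1.     0.     0.  -242.8]
 [  -0.     0.    -1.   127.9]]
S far-left [ 582.  -233.4   20. ]
S near-left [ 498.7 -236.3   20. ]
S right [ 574.1 -393.6   20. ]
S near [ 472.1 -389.5   20. ]
```

Request:
move_arm([
  [0,1.2,-0.2,-0.1,0],
  [0,1.2,-0.2,-0.1,0],
  [0,1.2,-0.2,-0.1,0],
  [0,1.2,-0.2,-0.1,0],
  [0,1.2,-0.2,-0.1,0],
  [0,1.2,-0.1,-0.1,0],
  [0,1.2,0,-0.1,0],
  [0,0,0,0,0],
])

```text
t: 6.7
eef_pos: [532.6, -330.3, 134.6]
orientation: [3.096, 0.006, -1.572]
force: [0.0, 0.1, -2.3]
finger_gap: 60.0
```

Request:
move_arm([
  [0,-3.5,0,0,0],
  [0,-3.5,0,0,0],
  [0,-3.5,0,0,0],
  [0,0,0,0,0],
  [0,0,0,0,0],
])

```text
t: 7.12
eef_pos: [532.6, -227.0, 134.5]
orientation: [3.096, 0.006, -1.581]
force: [0.5, -1.1, -2.7]
finger_gap: 60.0
```

Request:
move_arm([
  [0,1.8,0,0,0],
  [0,2,0,0,0],
  [0,2,0,0,0],
  [0,2,0,0,0],
  [0,2,0,0,0],
  [0,1,0,0,0],
  [0,0,0,0,0],
  [0,0,0,0,0],
])

```text
t: 7.78
eef_pos: [531.4, -342.7, 134.3]
orientation: [3.097, 0.007, -1.582]
force: [-0.2, -0.7, -2.7]
finger_gap: 60.1
```

```bash
python3 - <<'E'
from h import *
W=grab("wrist","w8");S=grab("scene","s8");D=grab("side","d8")
g=lambda f:(255*(f/255.)**0.5).astype(np.uint8)
cv2.imwrite("pics/c8.png",np.hstack([cv2.resize(g(W["frame"]),(400,300)),cv2.resize(S["frame"][150:300,280:480],(400,300),interpolation=cv2.INTER_CUBIC)]))
E
```

```text
(no output)
```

View pics/c8.png

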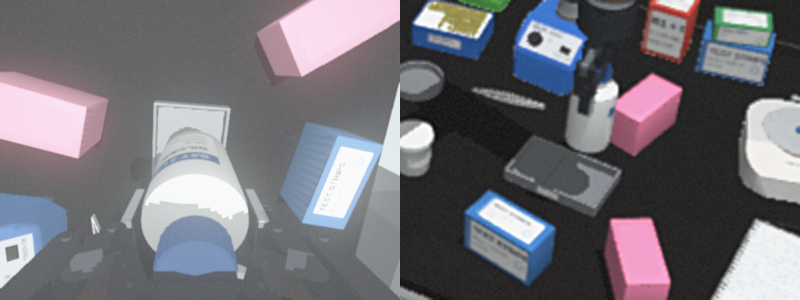

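Request:
move_arm([
  [0,-0.6,-0.7,1,0],
  [0,0,0,1.5,0],
  [0,0,0,1.5,0],
  [0,0,0,1.5,0],
  [0,0,0,1,0],
  [0,0,0,0.5,0],
  [0,0,0,0,0],
  [0,0,0,0,0],
])

```text
t: 8.6
eef_pos: [540.3, -326.5, 60.2]
orientation: [3.1, 0.007, -1.57]
force: [0.4, -0.6, -1.7]
finger_gap: 60.3
```

Request:
move_arm([
  [0,0.5,0.3,0,0],
  [0,0.5,0.2,0,0],
  [0,0,0,0,0],
  [0,0,0,0,0],
])

```text
t: 8.93
eef_pos: [536.7, -338.0, 62.9]
orientation: [3.105, 0.005, -1.569]
force: [-0.0, -0.2, -2.4]
finger_gap: 60.3
```

Take a look before lowering.

```bash
python3 - <<'E'
from h import *
W=grab("wrist","w9");S=grab("scene","s9")
g=lambda f:(255*(f/255.)**0.5).astype(np.uint8)
cv2.imwrite("pics/c9.png",np.hstack([cv2.resize(g(W["frame"]),(400,300)),cv2.resize(S["frame"][170:270,310:444],(400,300),interpolation=cv2.INTER_CUBIC)]))
E
```

```text
(no output)
```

View pics/c9.png

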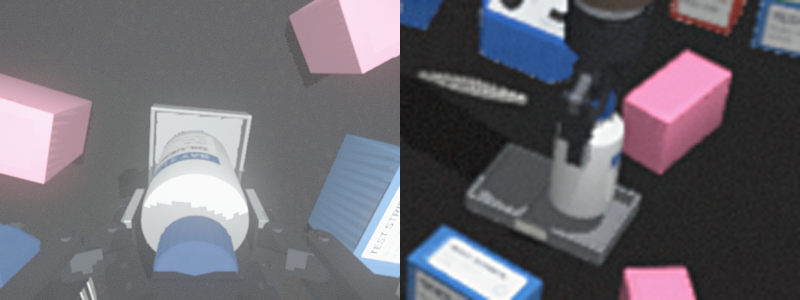

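```bash
python3 - <<'E'
from h import *
for n,L in (("w9",((211,148),(351,156))),("w8",((215,142),(321,149)))):
    W=load(n)
    for uv in L: print(n,onz(W,uv,20))
E
```

```text
w9 [ 573.6 -388.1   20. ]
w9 [ 484.  -382.7   20. ]
w8 [ 573.5 -388.3   20. ]
w8 [ 483.8 -381.    20. ]
```

Request:
move_arm([
  [0,0,0,0.7,0],
  [0,0,0,0.7,0],
  [0,0,0,0.6,0],
  [0,0,0,0,0],
  [0,0,0,0,0],
])

```text
t: 9.45
eef_pos: [535.7, -337.7, 40.8]
orientation: [3.105, 0.005, -1.57]
force: [-0.2, 0.2, -1.4]
finger_gap: 59.8
```

Request:
move_arm([
  [0,0,0,0.15,0],
  [0.85,0,0,0,0],
  [0.85,0,0,0,0],
  [1,0,0,0,0],
  [1,0,0,0,0],
  [1,0,0,0,0],
  [1,0,0,0,0],
])

```text
t: 10.03
eef_pos: [538.4, -338.9, 42.7]
orientation: [3.11, 0.001, -1.568]
force: [-0.7, 0.9, 1.0]
finger_gap: 85.5
```

```bash
python3 - <<'E'
from h import *
W=grab("wrist","w10");S=grab("scene","s10")
g=lambda f:(255*(f/255.)**0.5).astype(np.uint8)
cv2.imwrite("pics/c10.png",np.hstack([cv2.resize(g(W["frame"]),(400,300)),cv2.resize(S["frame"][170:270,310:444],(400,300),interpolation=cv2.INTER_CUBIC)]))
E
```

```text
(no output)
```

View pics/c10.png

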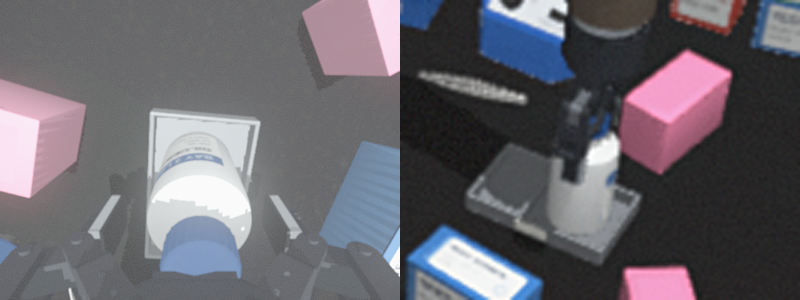

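Request:
move_arm([
  [1,0,0.1,-1,0],
  [1,0,0,-2.5,0],
  [1,0,0,-3.5,0],
  [1,0,0,-3.5,0],
  [1,0,0,-3.5,0],
  [1,0,0,-2,0],
  [1,0,0,0,0],
  [1,0,0,0,0],
])

```text
t: 10.8
eef_pos: [540.7, -339.5, 213.4]
orientation: [3.107, 0.001, -1.568]
force: [-0.4, 0.7, -0.8]
finger_gap: 85.4
```

```bash
python3 - <<'E'
from h import *
W=grab("wrist","w11");g=lambda f:(255*(f/255.)**0.5).astype(np.uint8)
cv2.imwrite("pics/w11g.png",g(W["frame"]))
for c in blobs(W,(100,120,40),(125,255,255),(200,130,350,300),300):
    e=cv2.fitEllipse(c);print(e,cv2.boundingRect(c),onz(W,e[0],133))
E
```

```text
((271.8443603515625, 207.1485137939453), (41.06861114501953, 43.361698150634766), 170.9776611328125) (251, 185, 42, 44) [ 538. -338.  133.]
```

View pics/w11g.png

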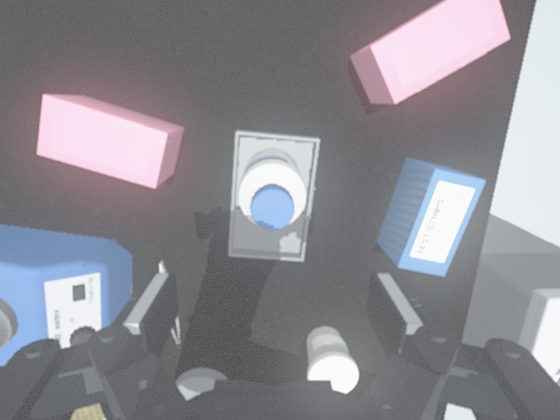

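```bash
python3 - <<'E'
from h import *
W=load("w11");g=lambda f:(255*(f/255.)**0.5).astype(np.uint8)
C={k:onz(W,v,20)[:2] for k,v in dict(tl=(235,130),tr=(320,137),br=(304,261),bl=(229,256)).items()}
print(C);c=sum(C.values())/4;print(c,np.linalg.norm(C["tl"]-C["tr"]),np.linalg.norm(C["tl"]-C["bl"]))
d=(C["bl"]+C["br"]-C["tl"]-C["tr"]);d/=np.linalg.norm(d);print(d,"wide",c-28*d,"narrow",c+44*d)
cv2.imwrite("pics/w11a.png",cv2.resize(g(W["frame"][110:290,200:500]),(800,480),interpolation=cv2.INTER_CUBIC))
E
```

```text
{'tl': array([ 573.7, -388.3]), 'tr': array([ 482.4, -380.9]), 'br': array([ 494.8, -232.3]), 'bl': array([ 585.7, -240.3])}
[ 534.1 -310.5] 91.65170269313809 148.46767046312513
[0.1 1. ] wide [ 531.8 -338.4] narrow [ 537.8 -266.6]
```

View pics/w11a.png

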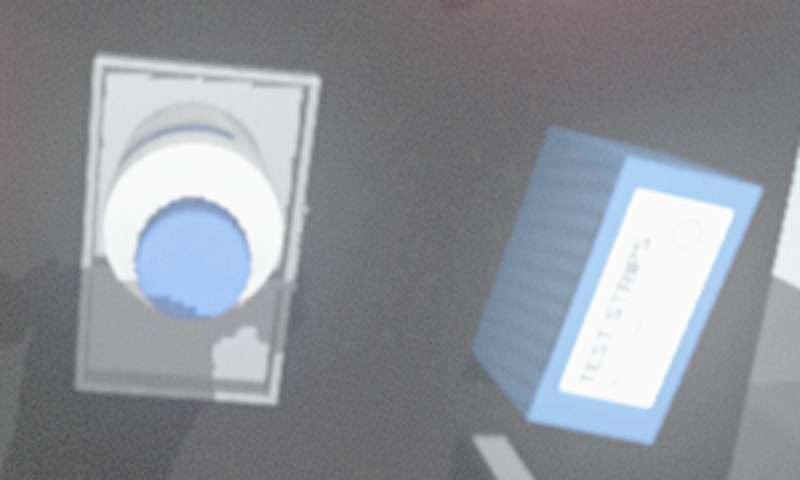

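```bash
python3 - <<'E'
from h import *
W=load("w11");s=800/300
C=[onz(W,(200+a/s,110+b/s),70)[:2] for a,b in ((628,157),(763,187),(652,443),(527,420))]
for c in C: print(c)
c=sum(C)/4;d=C[0]+C[1]-C[2]-C[3];print(c,[np.linalg.norm(C[i]-C[(i+1)%4]) for i in range(4)],np.degrees(np.arctan2(d[1],d[0])),d/np.linalg.norm(d))
E
```

```text
[ 376.7 -355.6]
[ 324.  -344.2]
[ 347.8 -237.5]
[ 400.8 -248.8]
[ 362.3 -296.5] [np.float64(53.99995992016221), np.float64(109.3251481723883), np.float64(54.26344850134205), np.float64(109.54344532716439)] -102.6471849242269 [-0.2 -1. ]
```

Request:
move_arm([
  [1,-0.6,1.5,0,0],
  [1,-0.9,3.2,0,0],
  [1,-0.9,3.2,0,0],
  [1,-0.9,3.2,0,0],
  [1,-0.5,3.2,0,0],
  [1,-0.3,2,0,0],
  [1,0,1,0,0.11],
  [1,0,0,0,0.11],
])

```text
t: 11.52
eef_pos: [352.9, -293.4, 207.7]
orientation: [3.084, -0.002, -1.795]
force: [-0.2, -1.7, 0.3]
finger_gap: 85.3
```

Request:
move_arm([
  [1,0,0,0,0],
  [1,0,0,0,0],
])

```text
t: 11.68
eef_pos: [350.3, -292.6, 206.1]
orientation: [3.08, -0.001, -1.796]
force: [-0.5, -0.3, 0.0]
finger_gap: 85.6
```

```bash
python3 - <<'E'
from h import *
from rig import ctrl
print(ctrl.get_state()["orientation"])
W=grab("wrist","w12");g=lambda f:(255*(f/255.)**0.5).astype(np.uint8)
cv2.imwrite("pics/w12g.png",cv2.resize(g(W["frame"]),(800,600)))
E
```

```text
[ 3.1 -0.  -1.8]
```

View pics/w12g.png

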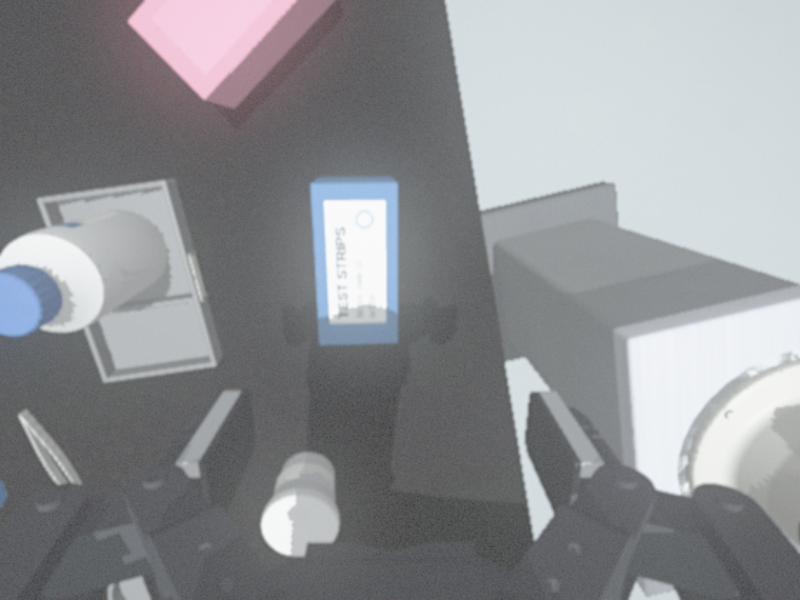

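```bash
python3 - <<'E'
from h import *
W=load("w12");s=800/560
C=[onz(W,(a/s,b/s),70)[:2] for a,b in ((312,183),(397,181),(398,341),(318.5,345))]
c=sum(C)/4;d=C[0]+C[1]-C[2]-C[3];print(C,c,[np.linalg.norm(C[i]-C[(i+1)%4]) for i in range(4)],np.degrees(np.arctan2(d[1],d[0])))
T=W["T"]@np.linalg.inv(W["hand_eye"]);print(np.round(T,3))
dz=np.array([c[0],c[1],45,1]);print("target in tool",(np.linalg.inv(T)@dz)[:3])
E
```

```text
[array([ 375.9, -355.7]), array([ 323.8, -344.8]), array([ 346.9, -238.1]), array([ 401.3, -249. ])] [ 362.  -296.9] [np.float64(53.14702387046391), np.float64(109.157719149107), np.float64(55.50121321107967), np.float64(109.73826347057364)] -102.8144156263664
[[  -0.2   -1.    -0.1  350.3]
 [  -1.     0.2    0.  -292.6]
 [   0.     0.1   -1.   206.1]
 [   0.     0.     0.     1. ]]
target in tool [  1.5 -22.3 160. ]
```

Request:
move_arm([
  [1,0,-1.2,0,0],
  [1,0.1,-0.9,1,0],
  [1,0,0,2,0],
  [1,0,0,2,0],
  [1,0,0,2,0],
  [1,0,0,1,0],
  [1,0,0,0,0],
  [1,0,0,0,0],
])

```text
t: 12.4
eef_pos: [374.1, -298.9, 114.5]
orientation: [3.076, 0.0, -1.784]
force: [1.2, -0.3, 0.5]
finger_gap: 85.5
```

```bash
cat >> h.py <<'E'
def rel(p):
    from rig import ctrl
    st=ctrl.get_state();T=tool(st);print("tool",(np.linalg.inv(T)@np.r_[p,1])[:3],"yaw",round(st["orientation"][2],3),"down",T[:3,2].round(3),st["eef_pos"],st["force"])
E
python3 -c "
from h import *
rel((362,-296.7,50))"
```

```text
tool [ 0.4  8.1 65.2] yaw -1.784 down [-0.1  0.  -1. ] [ 374.1 -298.9  114.5] [ 1.2 -0.3  0.5]
```

Request:
move_arm([
  [1,0,0.6,0,0],
  [1,0,0,0,0],
  [1,0,0,2,0],
  [1,0,0,2,0],
  [1,0,0,0,0],
  [1,0,0,0,0],
])

```text
t: 12.9
eef_pos: [370.3, -299.1, 77.7]
orientation: [3.086, -0.002, -1.78]
force: [0.1, 0.0, 1.7]
finger_gap: 85.6
```

```bash
python3 -c "
from h import *
rel((362,-296.7,50))"
```

```text
tool [-0.7  7.1 28.1] yaw -1.78 down [-0.1  0.  -1. ] [ 370.3 -299.1   77.7] [0.1 0.  1.7]
```

Request:
move_arm([
  [1,0,0.7,0.5,0],
  [1,0,0,1.5,0],
  [1,0,0,1.5,0],
  [1,0,0,1.5,0],
  [1,0,0,0.5,0],
  [1,0,0,0,0],
  [1,0,0,0,0],
])

```text
t: 13.48
eef_pos: [364.4, -299.4, 29.1]
orientation: [3.102, -0.006, -1.779]
force: [0.6, -0.5, 0.1]
finger_gap: 85.5
```

```bash
python3 -c "
from h import *
rel((362,-296.7,50))
W=grab('wrist','w13');D=grab('scene','s13')
g=lambda f:(255*(f/255.)**0.5).astype(np.uint8)
cv2.imwrite('pics/c13.png',np.hstack([cv2.resize(g(W['frame']),(400,300)),cv2.resize(g(D['frame'][210:310,270:404]),(400,300),interpolation=cv2.INTER_CUBIC)]))"
```

```text
tool [ -2.1   3.7 -20.8] yaw -1.779 down [-0.  0. -1.] [ 364.4 -299.4   29.1] [ 0.6 -0.5  0.1]
```

View pics/c13.png

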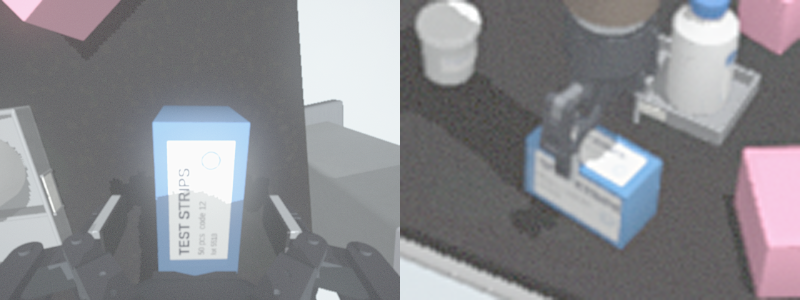

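Request:
move_arm([
  [1,-0.1,0.3,0.7,0],
  [1,0,0,0.7,0],
  [1,0,0,0,0],
  [1,0,0,0,0],
])

```text
t: 13.92
eef_pos: [362.8, -298.3, 16.2]
orientation: [3.108, -0.007, -1.778]
force: [-0.9, -0.1, -0.4]
finger_gap: 85.4
```

Request:
move_arm([
  [0,0,0,0,0],
  [0,0,0,0,0],
  [0,0,0,0,0],
  [0,0,0,0,0],
  [0,0,0,0,0],
  [0,0,0,0,0],
], newtons=30)

```text
t: 14.42
eef_pos: [362.9, -298.4, 16.5]
orientation: [3.108, -0.007, -1.778]
force: [-0.1, -0.0, -1.7]
finger_gap: 54.4
```

```bash
python3 -c "
from h import *
rel((362,-296.7,50))
W=grab('wrist','w14');D=grab('scene','s14')
g=lambda f:(255*(f/255.)**0.5).astype(np.uint8)
cv2.imwrite('pics/c14.png',np.hstack([cv2.resize(g(W['frame']),(400,300)),cv2.resize(g(D['frame'][210:310,270:404]),(400,300),interpolation=cv2.INTER_CUBIC)]))"
```

```text
tool [ -1.3   2.4 -33.4] yaw -1.778 down [-0.  0. -1.] [ 362.9 -298.4   16.5] [-0.1 -0.  -1.7]
```

View pics/c14.png

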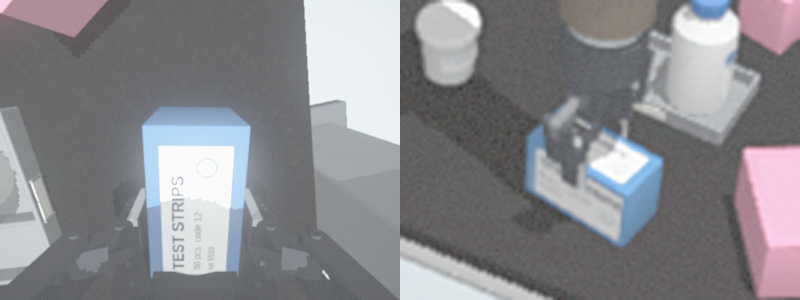

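Request:
move_arm([
  [0,0,0,-1,0],
  [0,0,0,-2,0],
  [0,0,0,-2,0],
  [0,0,0,-2,0],
  [0,0,0,-2,0],
  [0,0,0,-2,0],
  [0,0,0,-1,0],
  [0,0,0,0,0],
])

```text
t: 15.18
eef_pos: [365.0, -297.6, 139.6]
orientation: [3.101, -0.005, -1.779]
force: [0.6, -0.2, -1.1]
finger_gap: 54.1
```

```bash
python3 -c "
from h import *
from rig import ctrl
np.set_printoptions(precision=3)
rel((362,-296.7,50));print(ctrl.get_state()['joint_pos'])
W=grab('wrist','w15');D=grab('scene','s15')
g=lambda f:(255*(f/255.)**0.5).astype(np.uint8)
cv2.imwrite('pics/c15.png',np.hstack([cv2.resize(g(W['frame']),(400,300)),cv2.resize(g(D['frame']),(400,300),interpolation=cv2.INTER_CUBIC)]))"
```

```text
tool [-0.728 -0.588 89.642] yaw -1.779 down [-0.041  0.003 -0.999] [ 364.951 -297.589  139.594] [ 0.571 -0.158 -1.095]
[-0.33   0.204 -0.433  0.012 -0.974  0.115]
```

View pics/c15.png

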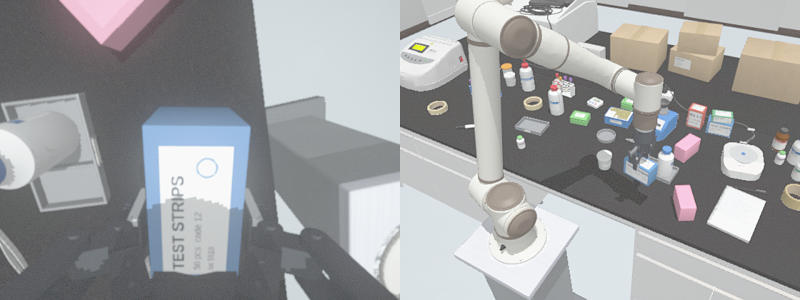

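Request:
move_arm([
  [0,-1.5,0,0,-0.05],
  [0,-3,-0.1,0,-0.05],
  [0,-3,-0.1,0,-0.05],
  [0,-3,-0.1,0,-0.05],
  [0,-3,-0.1,0,0],
  [0,-3,-0.1,0,0],
  [0,-3,-0.1,0,0],
  [0,-3,-0.1,0,0],
])

```text
t: 15.95
eef_pos: [377.1, -67.8, 127.0]
orientation: [3.076, 0.007, -1.584]
force: [0.9, 0.1, 0.0]
finger_gap: 55.0
```

Request:
move_arm([
  [0,-3,-0.2,0,-0.1],
  [0,-3,-0.2,0,-0.1],
  [0,-3,-0.2,0,-0.1],
  [0,-3,-0.2,0,-0.1],
  [0,-3,-0.2,0,-0.1],
  [0,-3,-0.2,0,-0.1],
  [0,-2,-0.2,0,-0.1],
  [0,-1,0,0,-0.1],
])

```text
t: 16.62
eef_pos: [320.2, 141.6, 122.4]
orientation: [3.084, 0.06, -0.747]
force: [-0.2, 0.1, -0.2]
finger_gap: 54.3
```

Request:
move_arm([
  [0,1,-0.9,-0.2,0],
  [0,1.2,-1.2,-0.2,0],
  [0,1.2,-1.2,-0.2,0],
  [0,1.2,-1.2,-0.2,0],
  [0,1.2,-1.2,-0.2,0],
  [0,1,-1,0,0],
  [0,0,0,0,0],
  [0,0,0,0,0],
])

```text
t: 17.28
eef_pos: [410.7, 143.8, 113.0]
orientation: [3.062, 0.066, -0.736]
force: [0.1, 0.6, -1.0]
finger_gap: 54.3
```

Request:
move_arm([
  [0,0,0,0,-0.06],
  [0,0,0,0,-0.12],
  [0,0,0,0,-0.12],
  [0,0,0,0,-0.12],
  [0,0,0,0,-0.12],
  [0,0,0,0,-0.12],
  [0,0,0,0,-0.12],
  [0,0,0,0,-0.12],
])

```text
t: 17.95
eef_pos: [399.3, 139.2, 106.6]
orientation: [-3.141, 0.122, 0.201]
force: [0.9, -0.4, -1.2]
finger_gap: 54.4
```

Request:
move_arm([
  [0,0,0,0,-0.1],
  [0,0,0,0,-0.12],
  [0,0,0,0,-0.12],
  [0,0,0,0,-0.12],
  [0,0,0,0,-0.12],
  [0,0,0,0,-0.12],
  [0,0,0,0,-0.12],
  [0,0,0,0,-0.12],
])

```text
t: 18.62
eef_pos: [387.1, 134.8, 101.9]
orientation: [-3.03, 0.078, 1.187]
force: [0.0, -0.1, -1.0]
finger_gap: 54.8
```

Request:
move_arm([
  [0,0,0,0,-0.1],
  [0,0,0,0,-0.12],
  [0,0,0,0,-0.12],
  [0,0,0,0,-0.03],
  [0,0,0,0,0],
  [0,0,0,0,0],
])

```text
t: 19.12
eef_pos: [378.6, 131.7, 98.9]
orientation: [-2.999, 0.035, 1.576]
force: [-0.3, 0.3, -0.9]
finger_gap: 54.3
```

```bash
python3 -c "
from h import *
from rig import ctrl
np.set_printoptions(precision=3)
rel((541,347,50));print(ctrl.get_state()['joint_pos'],ctrl.get_state()['tau'],ctrl.get_state()['dq'])
W=grab('wrist','w16');D=grab('side','d16')
g=lambda f:(255*(f/255.)**0.5).astype(np.uint8)
cv2.imwrite('pics/c16.png',np.hstack([cv2.resize(g(W['frame']),(400,300)),cv2.resize(g(D['frame']),(400,300),interpolation=cv2.INTER_CUBIC)]))"
```

```text
tool [215.98  167.779  17.791] yaw 1.576 down [-0.141 -0.035 -0.989] [378.635 131.681  98.877] [-0.32   0.305 -0.904]
[ 0.689  0.205 -0.533 -0.076 -0.966  2.504] [ -0.038 -25.811  14.741   3.311  -0.3     0.047] [ 0.008 -0.006 -0.023 -0.005  0.001 -0.001]
```

View pics/c16.png

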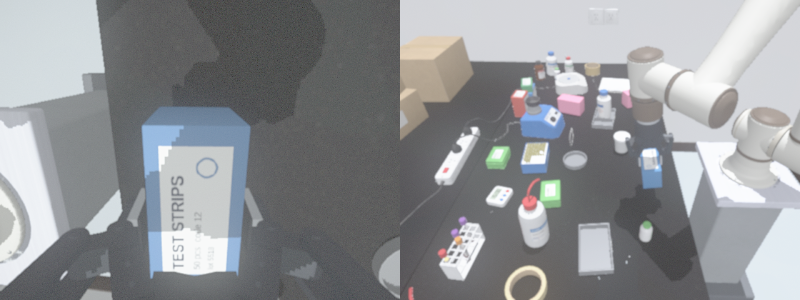

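Request:
move_arm([
  [0,0,-0.5,0,0],
  [0,0,-0.5,0,0],
  [0,0,-0.5,0,0],
  [0,0,0,0,0],
  [0,0,0,0,0],
])

```text
t: 19.63
eef_pos: [361.7, 131.4, 101.2]
orientation: [-2.999, 0.035, 1.575]
force: [0.2, -0.3, -1.3]
finger_gap: 54.7
```

Request:
move_arm([
  [0,0,0.5,-0.2,0],
  [0,0,0.5,-0.2,0],
  [0,0,0.5,-0.2,0],
  [0,0,0,0,0],
  [0,0,0,0,0],
])

```text
t: 20.05
eef_pos: [380.0, 132.1, 105.7]
orientation: [-3.001, 0.035, 1.575]
force: [0.3, -0.0, -0.6]
finger_gap: 54.5
```

Request:
move_arm([
  [0,0,0,0,0],
  [0,0,0,0,0],
  [0,0,0,0,0],
  [0,0,0,0,0],
  [0,0,0,0,0],
  [0,0,0,0,0],
  [0,0,0,0,0],
  [0,0,0,0,0],
])

```text
t: 20.72
eef_pos: [379.7, 131.7, 105.3]
orientation: [-3.0, 0.035, 1.574]
force: [0.7, -0.7, -0.7]
finger_gap: 54.4
```

Request:
move_arm([
  [0,0,0,0,0.12],
  [0,0,0,0,0.12],
  [0,0,0,0,0.12],
  [0,0,0,0,0.12],
  [0,0,0,0,0],
  [0,0,0,0,0],
])

```text
t: 21.22
eef_pos: [379.6, 131.8, 105.4]
orientation: [-3.033, 0.098, 1.08]
force: [-0.6, 0.2, -1.4]
finger_gap: 54.5
```

```bash
python3 -c "
from h import *
from rig import ctrl
np.set_printoptions(precision=3)
rel((541,347,50));print(ctrl.get_state()['joint_pos'])"
```

```text
tool [270.038  43.748  24.484] yaw 1.08 down [-0.141 -0.035 -0.989] [379.554 131.835 105.435] [-0.569  0.162 -1.408]
[ 0.688  0.197 -0.523 -0.075 -0.983  2.003]
```

Request:
move_arm([
  [0,0,0,0,-0.03],
  [0,0,0,0,-0.03],
  [0,0,0,0,-0.03],
  [0,0,0,0,-0.03],
  [0,0,0,0,-0.03],
  [0,0,0,0,-0.03],
  [0,0,0,0,0],
  [0,0,0,0,0],
])

```text
t: 21.88
eef_pos: [379.4, 131.8, 105.5]
orientation: [-3.015, 0.074, 1.291]
force: [-0.4, 0.6, -1.0]
finger_gap: 54.5
```

```bash
python3 -c "
from h import *
from rig import ctrl
np.set_printoptions(precision=3)
rel((541,347,50));print(ctrl.get_state()['joint_pos'])"
```

```text
tool [254.844  99.629  24.531] yaw 1.291 down [-0.141 -0.035 -0.989] [379.44  131.847 105.5  ] [-0.447  0.634 -0.991]
[ 0.688  0.197 -0.524 -0.075 -0.984  2.215]
```

Request:
move_arm([
  [0,0,3,-0.4,0],
  [0,0,3,-0.4,0],
  [0,0,3,-0.4,0],
  [0,0,3,-0.4,0],
  [0,0,0,0,0],
  [0,0,0,0,0],
  [0,0,0,0,0],
  [0,0,0,0,0],
])

```text
t: 22.55
eef_pos: [499.3, 96.9, 105.1]
orientation: [-3.013, 0.074, 1.298]
force: [-0.1, 0.6, -1.0]
finger_gap: 54.6
```

```bash
python3 -c "
from h import *
from rig import ctrl
np.set_printoptions(precision=3)
rel((541,347,50));print(ctrl.get_state()['joint_pos'])"
```

```text
tool [255.432 -22.372  39.58 ] yaw 1.298 down [-0.143 -0.036 -0.989] [499.319  96.926 105.119] [-0.08   0.55  -0.988]
[ 0.487  0.366 -0.287 -0.04  -1.062  2.399]
```

Request:
move_arm([
  [0,0,0,-3,0],
  [0,0,0,-3,0],
  [0,0,0,-3,0],
  [0,0,0,0,0],
  [0,0,0,0,0],
  [0,0,0,0,0],
  [0,0,0,0,0],
])

```text
t: 23.13
eef_pos: [505.0, 101.5, 197.0]
orientation: [-3.007, 0.077, 1.305]
force: [-0.2, -0.3, -0.6]
finger_gap: 54.3
```

```bash
python3 -c "
from h import *
from rig import ctrl
np.set_printoptions(precision=3)
rel((541,347,50));print(ctrl.get_state()['joint_pos'])"
```

```text
tool [256.899 -12.364 130.545] yaw 1.305 down [-0.149 -0.038 -0.988] [504.981 101.486 197.028] [-0.222 -0.318 -0.617]
[ 0.489  0.291 -0.144 -0.038 -1.286  2.395]
```

Request:
move_arm([
  [0,0,0,4,0],
  [0,0,0,4,0],
  [0,0,0,0,0],
  [0,0,0,0,0],
  [0,0,0,0,0],
])

```text
t: 23.55
eef_pos: [491.5, 98.2, 116.1]
orientation: [-3.007, 0.079, 1.308]
force: [0.0, 0.5, -0.8]
finger_gap: 54.6
```

```bash
python3 -c "
from h import *
from rig import ctrl
np.set_printoptions(precision=3)
rel((541,347,50));print(ctrl.get_state()['joint_pos'])"
```

```text
tool [257.54  -10.615  47.905] yaw 1.308 down [-0.149 -0.04  -0.988] [491.496  98.177 116.11 ] [ 0.007  0.535 -0.77 ]
[ 0.497  0.346 -0.287 -0.04  -1.089  2.398]
```

Request:
move_arm([
  [0,0,0,-1,0],
  [0,0,0,-1,0],
  [0,0,0,-1,0],
  [0,0,0,-1,0],
  [0,0,0,-1,0],
  [0,0,0,-1,0],
  [0,0,0,-1,0],
  [0,0,0,-1,0],
])

```text
t: 24.22
eef_pos: [510.6, 103.3, 211.9]
orientation: [-3.023, 0.07, 1.309]
force: [0.1, 0.8, -1.6]
finger_gap: 54.7
```

Request:
move_arm([
  [0,0,0,0,0],
])

```text
t: 24.3
eef_pos: [513.1, 103.9, 216.1]
orientation: [-3.03, 0.066, 1.309]
force: [0.3, 0.4, -0.9]
finger_gap: 54.7
```

```bash
python3 -c "
from h import *
from rig import ctrl
np.set_printoptions(precision=3)
rel((541,347,50));print(ctrl.get_state()['joint_pos'])"
```

```text
tool [252.493 -18.958 152.843] yaw 1.309 down [-0.125 -0.035 -0.992] [513.069 103.904 216.124] [ 0.311  0.366 -0.877]
[ 0.491  0.277 -0.115 -0.029 -1.306  2.394]
```

Request:
move_arm([
  [0,0,0,0.3,0],
  [0,0,0,0.3,0],
  [0,0,0,0.3,0],
  [0,0,0,0.3,0],
  [0,0,0,0.3,0],
  [0,0,0,0.3,0],
  [0,0,0,0.3,0],
  [0,0,0,0.3,0],
])

```text
t: 24.97
eef_pos: [509.8, 103.0, 191.1]
orientation: [-3.031, 0.065, 1.309]
force: [-0.4, -0.4, -0.8]
finger_gap: 54.3
```

```bash
python3 -c "
from h import *
from rig import ctrl
np.set_printoptions(precision=3)
rel((541,347,50));print(ctrl.get_state()['joint_pos'])"
```

```text
tool [252.344 -19.018 127.893] yaw 1.309 down [-0.123 -0.034 -0.992] [509.825 103.044 191.099] [-0.369 -0.406 -0.813]
[ 0.493  0.289 -0.163 -0.03  -1.244  2.395]
```

Request:
move_arm([
  [0,0,0,-1,0],
  [0,0,0,-1,0],
  [0,0,0,-1,0],
  [0,0,0,-1,0],
  [0,0,0,-1,0],
  [0,0,0,0,0],
  [0,0,0,0,0],
])

```text
t: 25.55
eef_pos: [517.6, 104.9, 246.7]
orientation: [-3.033, 0.065, 1.309]
force: [-0.7, 0.2, -0.7]
finger_gap: 54.1
```

```bash
python3 -c "
from h import *
from rig import ctrl
np.set_printoptions(precision=3)
rel((541,347,50));print(ctrl.get_state()['joint_pos'])"
```

```text
tool [252.113 -20.134 184.036] yaw 1.309 down [-0.121 -0.034 -0.992] [517.571 104.925 246.687] [-0.736  0.229 -0.748]
[ 0.49   0.263 -0.056 -0.027 -1.374  2.394]
```

Request:
move_arm([
  [0,0,0,4,0],
  [0,0,0,4,0],
  [0,0,0,4,0],
  [0,0,0,-1,0],
  [0,0,0,-1,0],
  [0,0,0,-1,0],
  [0,0,0,-1,0],
  [0,0,0,-1,0],
])

```text
t: 26.22
eef_pos: [513.6, 102.9, 185.7]
orientation: [-3.045, 0.06, 1.31]
force: [0.5, -0.0, -0.8]
finger_gap: 54.1
```

```bash
python3 -c "
from h import *
from rig import ctrl
np.set_printoptions(precision=3)
rel((541,347,50));print(ctrl.get_state()['joint_pos'])"
```

```text
tool [250.591 -24.59  123.904] yaw 1.31 down [-0.109 -0.033 -0.994] [513.608 102.895 185.702] [ 0.492 -0.019 -0.801]
[ 0.493  0.291 -0.174 -0.024 -1.217  2.395]
```

Request:
move_arm([
  [0,0,0,-1,0],
  [0,0,0,-1,0],
  [0,0,0,-1,0],
  [0,0,0,-1,0],
  [0,0,0,0,0],
  [0,0,0,0,0],
])

```text
t: 26.72
eef_pos: [531.0, 107.9, 256.2]
orientation: [-3.083, 0.035, 1.311]
force: [-0.2, -0.0, -1.5]
finger_gap: 55.0
```

```bash
python3 -c "
from h import *
from rig import ctrl
np.set_printoptions(precision=3)
rel((541,347,50));print(ctrl.get_state()['joint_pos'])"
```

```text
tool [240.637 -40.125 200.675] yaw 1.311 down [-0.066 -0.018 -0.998] [531.006 107.896 256.194] [-0.162 -0.018 -1.455]
[ 0.491  0.248 -0.053 -0.015 -1.336  2.394]
```

Request:
move_arm([
  [0,0,0,4,0],
  [0,0,0,4,0],
  [0,0,0,4,0],
  [0,0,0,-1,0],
  [0,0,0,-1,0],
  [0,0,0,-1,0],
  [0,0,0,-1,0],
  [0,0,0,-1,0],
])

```text
t: 27.38
eef_pos: [535.5, 108.7, 204.6]
orientation: [-3.107, 0.021, 1.312]
force: [-0.3, -1.3, -1.0]
finger_gap: 54.1
```

```bash
python3 -c "
from h import *
from rig import ctrl
np.set_printoptions(precision=3)
rel((541,347,50));print(ctrl.get_state()['joint_pos'])"
```

```text
tool [235.061 -50.336 151.511] yaw 1.312 down [-0.039 -0.012 -0.999] [535.468 108.651 204.604] [-0.269 -1.264 -1.036]
[ 0.492  0.273 -0.151 -0.009 -1.186  2.394]
```

Request:
move_arm([
  [0,0,0,-0.5,0],
  [0,0,0,-0.5,0],
  [0,0,0,-0.5,0],
  [0,0,0,0,0],
  [0,0,0,0,0],
])

```text
t: 27.8
eef_pos: [543.2, 111.1, 237.3]
orientation: [-3.129, 0.006, 1.313]
force: [-0.1, -0.5, -1.6]
finger_gap: 54.6
```

```bash
python3 -c "
from h import *
from rig import ctrl
np.set_printoptions(precision=3)
rel((541,347,50));print(ctrl.get_state()['joint_pos'])"
```

```text
tool [228.622 -59.857 186.822] yaw 1.313 down [-0.014 -0.002 -1.   ] [543.186 111.097 237.345] [-0.097 -0.479 -1.649]
[ 0.491  0.25  -0.101 -0.005 -1.233  2.394]
```

Request:
move_arm([
  [0,1,-0.3,0,-0.05],
  [0,1.6,-0.4,0,-0.05],
  [0,1.8,-0.4,0,-0.05],
  [0,1.8,-0.3,0,-0.05],
  [0,1.8,-0.2,0,0],
  [0,1.8,-0.2,0,0],
  [0,1,0,0,0],
  [0,0,0,0,0],
])

```text
t: 28.47
eef_pos: [535.9, 223.0, 234.4]
orientation: [-3.121, 0.008, 1.52]
force: [0.5, -0.3, -1.0]
finger_gap: 54.4
```

```bash
python3 -c "
from h import *
np.set_printoptions(precision=3)
rel((541,347,50))
W=grab('wrist','w17')
g=lambda f:(255*(f/255.)**0.5).astype(np.uint8)
cv2.imwrite('pics/w17g.png',cv2.resize(g(W['frame']),(800,600)))"
```

```text
tool [125.467   2.52  183.39 ] yaw 1.52 down [-0.021 -0.007 -1.   ] [535.947 223.036 234.357] [ 0.491 -0.273 -0.953]
```

View pics/w17g.png

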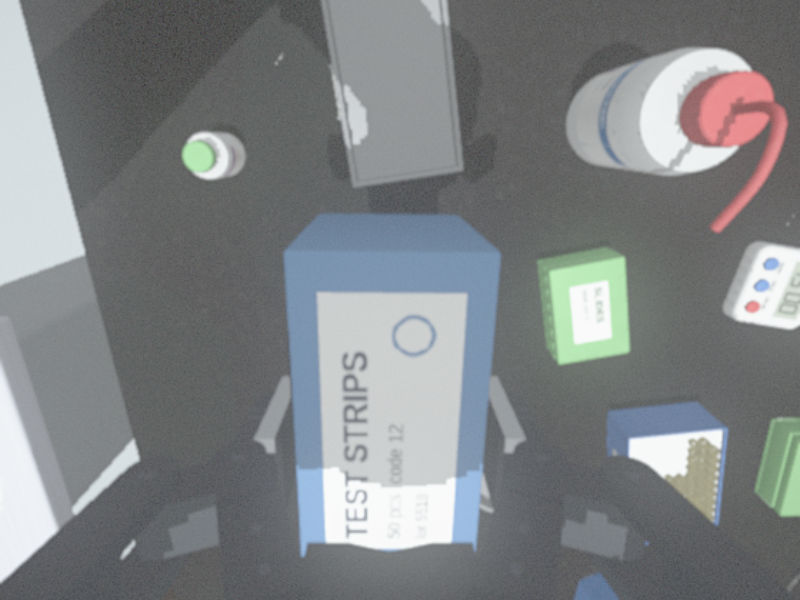

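```bash
python3 - <<'E'
from h import *
W=load("w17");s=800/560
nl,nr,lt,rt=[onz(W,(a/s,b/s),20)[:2] for a,b in ((352,186),(462,171),(325,5),(448,5))]
print(nl,nr,lt,rt,np.linalg.norm(nl-nr))
dl=lt-nl;dr=rt-nr;a=[np.degrees(np.arctan2(*d[::-1])) for d in (dl,dr)];e=nr-nl;print(a,np.degrees(np.arctan2(e[1],e[0])),np.linalg.norm(dl))
t=np.radians(np.mean(a));u=np.array([np.cos(t),np.sin(t)]);print("centre",(nl+nr)/2+71*u)
# small bottle cap
for c in blobs(W,(40,60,40),(85,255,255),(120,90,160,125),30):
    m=cv2.minEnclosingCircle(c);print("scap",m,onz(W,m[0],57))
# bottom (table) check of white bottle base
E
```

```text
[504.1 273.8] [590.8 281. ] [494.4 399.4] [581.1 394.6] 87.0817841407355
[np.float64(94.40858410778763), np.float64(94.8820438585301)] 4.770275151235643 126.03132745699784
centre [541.7 348.1]
scap ((138.5, 108.5), 12.349188804626465) [400.6 303.5  57. ]
```

Request:
move_arm([
  [0,1,0,0,-0.07],
  [0,1.7,0.3,0,-0.075],
  [0,1.8,0.4,0,0],
  [0,1.8,0.4,0,0],
  [0,1.8,0.3,0,0],
  [0,1.8,0.2,0,0],
  [0,1,0,0,0],
  [0,0,0,0,0],
])

```text
t: 29.18
eef_pos: [544.9, 331.4, 231.7]
orientation: [-3.115, 0.009, 1.655]
force: [0.2, -0.4, -1.6]
finger_gap: 54.4
```

```bash
python3 -c "
from h import *
np.set_printoptions(precision=3)
rel((541.6,349.4,50))"
```

```text
tool [ 19.862   2.99  181.472] yaw 1.655 down [-0.026 -0.011 -1.   ] [544.923 331.403 231.66 ] [ 0.19  -0.375 -1.639]
```

Request:
move_arm([
  [0,0.8,0,1,0],
  [0,1,0.2,2,0],
  [0,0.1,0,2.5,0],
  [0,0,0,2.5,0],
  [0,0,0,2.5,0],
  [0,0,0,1.5,0],
  [0,0,0,0,0],
  [0,0,0,0,0],
])

```text
t: 29.85
eef_pos: [541.7, 346.0, 104.4]
orientation: [-3.114, 0.01, 1.645]
force: [-0.1, -0.3, -0.4]
finger_gap: 54.9
```

```bash
python3 -c "
from h import *
np.set_printoptions(precision=3)
rel((541.6,349.4,20))
W=grab('wrist','w18');D=grab('side','d18')
g=lambda f:(255*(f/255.)**0.5).astype(np.uint8)
cv2.imwrite('pics/c18.png',np.hstack([cv2.resize(g(W['frame']),(400,300)),cv2.resize(g(D['frame'][230:410,200:440]),(400,300),interpolation=cv2.INTER_CUBIC)]))"
```

```text
tool [ 4.253  2.426 84.305] yaw 1.645 down [-0.026 -0.012 -1.   ] [541.72  346.006 104.378] [-0.063 -0.254 -0.445]
```

View pics/c18.png

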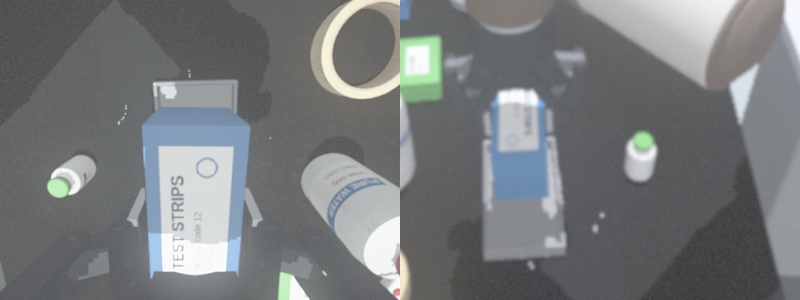

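```bash
python3 - <<'E'
from h import *
W=load("w18")
a,b=[onz(W,(x*1.4,y*1.4),20)[:2] for x,y in ((152.5,84),(237.5,79.5))]
print(a,b,np.linalg.norm(a-b),(a+b)/2-71*np.array([-.081,.997]))
E
```

```text
[490.4 412.1] [577.4 423.1] 87.6652533037983 [539.6 346.8]
```

Request:
move_arm([
  [0,0.3,0.2,1.5,0],
  [0,0,0,1.5,0],
  [0,0,0,1.5,0],
  [0,0,0,1,0],
  [0,0,0,0,0],
  [0,0,0,0,0],
])

```text
t: 30.45
eef_pos: [548.9, 353.4, 59.3]
orientation: [-3.133, -0.003, 1.644]
force: [0.4, -0.3, 0.0]
finger_gap: 54.7
```

```bash
python3 -c "
from h import *
np.set_printoptions(precision=3)
rel((541.6,349.4,20))"
```

```text
tool [-3.571 -7.221 39.392] yaw 1.644 down [-0.009  0.003 -1.   ] [548.898 353.39   59.337] [ 0.368 -0.3    0.027]
```

Request:
move_arm([
  [0,-0.2,-0.3,0,0],
  [0,-0.2,-0.3,0,0],
  [0,0,0,0,0],
  [0,0,0,0,0],
])

```text
t: 30.78
eef_pos: [544.4, 349.9, 63.5]
orientation: [-3.138, -0.007, 1.645]
force: [0.2, -0.3, -0.6]
finger_gap: 54.6
```

```bash
python3 -c "
from h import *
np.set_printoptions(precision=3)
rel((540.6,348.8,20))"
```

```text
tool [-1.127 -3.72  43.546] yaw 1.645 down [-0.004  0.007 -1.   ] [544.401 349.9    63.54 ] [ 0.224 -0.342 -0.607]
```

Request:
move_arm([
  [0,-0.1,-0.4,1,0],
  [0,0,0,1,0],
  [0,0,0,1,0],
  [0,0,0,0.5,0],
  [0,0,0,0,0],
  [0,0,0,0,0],
])

```text
t: 31.28
eef_pos: [541.8, 349.9, 28.5]
orientation: [3.141, -0.01, 1.645]
force: [0.8, -0.0, -0.9]
finger_gap: 54.1
```

```bash
python3 -c "
from h import *
np.set_printoptions(precision=3)
rel((540.6,348.8,20))
W=grab('wrist','w19');D=grab('side','d19');S=grab('scene','s19')
g=lambda f:(255*(f/255.)**0.5).astype(np.uint8)
cv2.imwrite('pics/c19.png',np.hstack([cv2.resize(g(W['frame']),(400,300)),cv2.resize(g(D['frame'][230:410,200:440]),(400,300),interpolation=cv2.INTER_CUBIC)]))"
```

```text
tool [-1.089 -1.25   8.51 ] yaw 1.645 down [-0.    0.01 -1.  ] [541.768 349.897  28.521] [ 0.803 -0.012 -0.895]
```

View pics/c19.png

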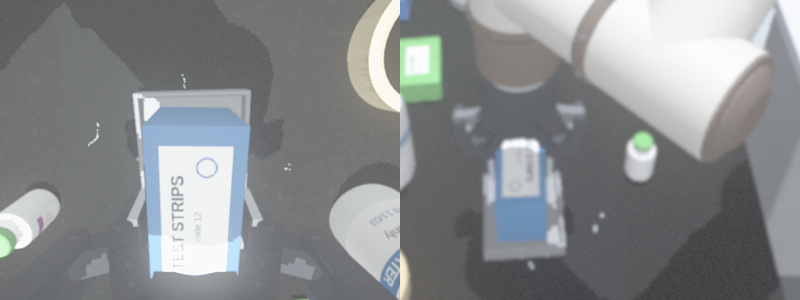

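Request:
move_arm([
  [0,-0.1,-0.1,0.35,0],
  [0,0,0,0.3,0],
  [0,0,0,0,0],
  [0,0,0,0,0],
])

```text
t: 31.77
eef_pos: [541.7, 349.6, 23.2]
orientation: [3.138, -0.012, 1.645]
force: [-0.1, -0.0, -0.9]
finger_gap: 54.6
```

Request:
move_arm([
  [0,0,0,0.2,0],
  [0,0,0,0.1,0],
  [0,0,0,0,0],
  [0,0,0,0,0],
])

```text
t: 32.1
eef_pos: [541.9, 349.8, 20.5]
orientation: [3.138, -0.012, 1.646]
force: [0.8, -0.6, -1.3]
finger_gap: 54.4
```

Release; carton should be within a millimetre of the floor.

Request:
move_arm([
  [0.8,0,0,0,0],
  [0.8,0,0,0,0],
  [0.9,0,0,0,0],
  [1,0,0,0,0],
  [1,0,0,0,0],
  [1,0,0,0,0],
])

```text
t: 32.6
eef_pos: [542.7, 350.4, 21.3]
orientation: [3.136, -0.013, 1.646]
force: [-0.3, -0.0, -1.0]
finger_gap: 85.4
```

Request:
move_arm([
  [1,0,0,-1.5,0],
  [1,0,0,-2,0],
  [1,0,0,-2.5,0],
  [1,0,0,-2.5,0],
  [1,0,0,-2.5,0],
  [1,0,0,-2.5,0],
  [1,0,0,-2.5,0],
  [1,0,0,0,0],
])

```text
t: 33.27
eef_pos: [541.0, 346.7, 185.9]
orientation: [3.141, -0.008, 1.645]
force: [1.2, 0.4, 0.5]
finger_gap: 85.4
```

```bash
python3 -c "
from h import *
np.set_printoptions(precision=3)
rel((400.6,303.5,30))
W=grab('wrist','w20')
g=lambda f:(255*(f/255.)**0.5).astype(np.uint8)
cv2.imwrite('pics/w20g.png',cv2.resize(g(W['frame']),(800,600)))"
```

```text
tool [ -33.864 -143.35   155.522] yaw 1.645 down [-0.     0.008 -1.   ] [541.046 346.672 185.866] [1.241 0.406 0.477]
```

View pics/w20g.png

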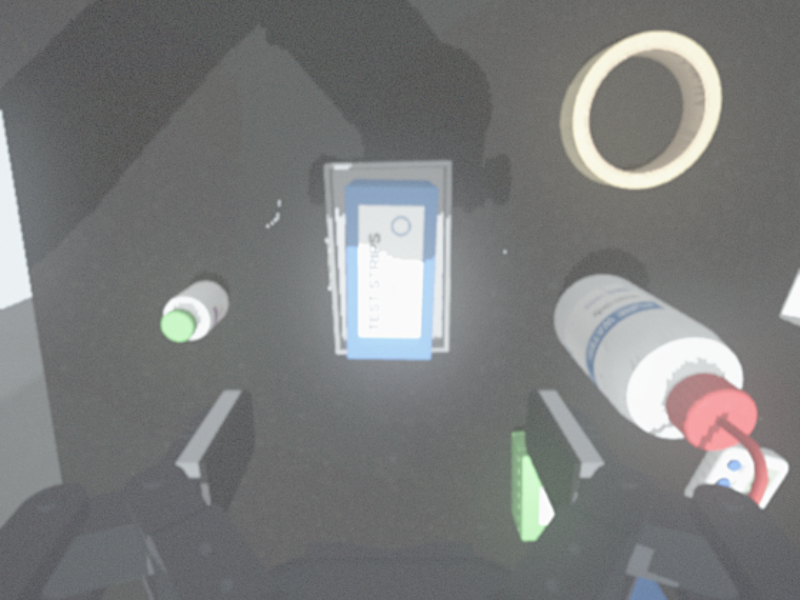

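```bash
python3 - <<'E'
from h import *
W=load("w20");s=800/560
C=np.array([onz(W,(a/s,b/s),74)[:2] for a,b in ((347,184),(438,184),(434,358),(348,358))])
print("carton",C,C.mean(0),np.linalg.norm(C[0]-C[1]),np.linalg.norm(C[0]-C[3]))
R=np.array([onz(W,(a/s,b/s),20)[:2] for a,b in ((324,163),(452,159),(450,351),(337,354))])
print("tray",R.mean(0),np.linalg.norm(R[0]-R[1]),np.linalg.norm(R[0]-R[3]))
for c in blobs(W,(40,60,40),(85,255,255),(100,200,150,250),30):
    m=cv2.minEnclosingCircle(c);print("scap",m,onz(W,m[0],57))
E
```

```text
carton [[511.8 405.9]
 [564.4 409.8]
 [573.6 299.8]
 [517.7 295.6]] [541.9 352.8] 52.83186107663919 110.45326896441495
tray [541.9 348.4] 87.29841477469535 142.1637829065992
scap ((123.83137512207031, 227.5469207763672), 12.675117492675781) [400.3 303.3  57. ]
```

Request:
move_arm([
  [1,-0.5,-1.5,0,0.05],
  [1,-0.5,-2.5,0,0.1],
  [1,-0.2,-2.5,0,0.1],
  [1,0.2,-2.5,0,0.1],
  [1,0.4,-2.2,0,0.1],
  [1,0.5,-1.5,0,0.1],
  [1,0,0,0,0.1],
  [1,0,0,0,0.1],
])

```text
t: 33.98
eef_pos: [410.5, 357.5, 175.3]
orientation: [-3.132, 0.01, 0.855]
force: [0.7, 0.3, 0.5]
finger_gap: 85.3
```

Request:
move_arm([
  [1,0,0,0,0.12],
  [1,0,0,0,0.12],
  [1,0,0,0,0.12],
  [1,0,0,0,0.12],
  [1,0,0,0,0.12],
  [1,0,0,0,0.12],
  [1,0,0,0,0.12],
  [1,0,0,0,0.12],
])

```text
t: 34.65
eef_pos: [404.6, 353.3, 165.4]
orientation: [3.123, 0.024, -0.146]
force: [0.5, 0.6, 0.0]
finger_gap: 85.6
```

Request:
move_arm([
  [1,0,0,0,0.12],
  [1,0,0,0,0.12],
  [1,0,0,0,0.12],
  [1,0,0,0,0.12],
  [1,0,0,0,0.12],
  [1,0,0,0,0.12],
  [1,0,0,0,0.12],
  [1,0,0,0,0.12],
])

```text
t: 35.32
eef_pos: [399.9, 348.1, 155.2]
orientation: [3.094, -0.009, -1.145]
force: [0.1, 0.5, -0.9]
finger_gap: 85.2
```

```bash
python3 -c "
from h import *
np.set_printoptions(precision=3)
rel((400.3,303.3,30))"
```

```text
tool [ 39.864  12.117 126.303] yaw -1.145 down [-0.04  -0.028 -0.999] [399.87  348.138 155.211] [ 0.1   0.5  -0.93]
```

Request:
move_arm([
  [1,0,0,0,0.12],
  [1,0,0,0,0.12],
  [1,0,0,0,0.12],
  [1,0,0,0,0.12],
  [1,1.4,-0.1,-0.5,0.04],
  [1,1.4,-0.1,-0.5,0],
  [1,1.4,-0.1,-0.5,0],
  [1,0,0,0,0],
])

```text
t: 35.98
eef_pos: [394.5, 299.8, 163.2]
orientation: [3.095, -0.047, -1.687]
force: [0.5, 0.7, -0.1]
finger_gap: 85.4
```

Request:
move_arm([
  [1,0,0,4,0],
  [1,0,0,4,0],
  [1,0,0,-1,0],
  [1,0,0,-1,0],
  [1,0,0,-1,0],
  [1,0,0,-1,0],
  [1,0,0,-1,0],
  [1,0,0,-1,0],
])

```text
t: 36.65
eef_pos: [397.5, 299.3, 156.7]
orientation: [3.104, -0.037, -1.682]
force: [0.0, 0.5, 0.2]
finger_gap: 85.1
```

```bash
python3 -c "
from h import *
np.set_printoptions(precision=3)
rel((400.3,303.3,30))"
```

```text
tool [ -8.964  -7.059 126.237] yaw -1.682 down [-0.041 -0.033 -0.999] [397.52  299.3   156.658] [0.03  0.48  0.198]
```

Request:
move_arm([
  [1,0,0,-1,0],
  [1,0,0,-1,0],
  [1,0,0,-1,0],
  [1,0,0,0,0],
  [1,0,0,0,0],
])

```text
t: 37.07
eef_pos: [404.4, 305.1, 209.3]
orientation: [3.123, -0.012, -1.678]
force: [0.6, 0.0, -0.9]
finger_gap: 85.2
```

```bash
python3 -c "
from h import *
np.set_printoptions(precision=3)
rel((400.3,303.3,30))
W=grab('wrist','w21')
g=lambda f:(255*(f/255.)**0.5).astype(np.uint8)
cv2.imwrite('pics/w21g.png',g(W['frame']))
for c in blobs(W,(40,60,40),(85,255,255),(200,100,400,330),30):
    m=cv2.minEnclosingCircle(c);print('scap',m,onz(W,m[0],57))"
```

```text
tool [  0.039   0.498 179.324] yaw -1.678 down [-0.02 -0.01 -1.  ] [404.365 305.1   209.269] [ 0.608  0.033 -0.898]
scap ((272.9090881347656, 182.5454559326172), 10.494099617004395) [400.075 302.235  57.   ]
```

View pics/w21g.png

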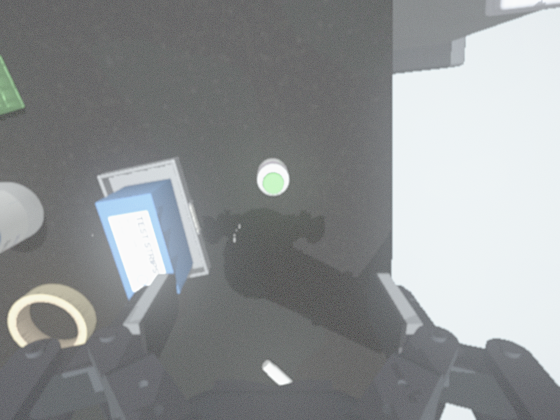

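Request:
move_arm([
  [1,0,0,2,0],
  [1,0,0,3,0],
  [1,0,0,3,0],
  [1,0,0,3,0],
  [1,0,0,2,0],
  [1,0,0,0,0],
  [1,0,0,0,0],
])

```text
t: 37.7
eef_pos: [404.7, 306.0, 81.0]
orientation: [3.13, -0.004, -1.677]
force: [0.0, 0.5, 0.1]
finger_gap: 85.3
```

```bash
python3 -c "
from h import *
np.set_printoptions(precision=3)
rel((400.2,302.5,30))"
```

```text
tool [ 3.74   3.488 51.017] yaw -1.677 down [-0.012 -0.002 -1.   ] [404.656 305.978  80.96 ] [0.018 0.518 0.13 ]
```

Request:
move_arm([
  [1,0.3,0.3,1,0],
  [1,0,0,2,0],
  [1,0,0,2,0],
  [1,0,0,1,0],
  [1,0,0,0,0],
  [1,0,0,0,0],
])

```text
t: 38.2
eef_pos: [405.9, 309.2, 28.5]
orientation: [3.14, 0.009, -1.673]
force: [0.1, 0.7, 0.4]
finger_gap: 85.3
```

```bash
python3 -c "
from h import *
np.set_printoptions(precision=3)
rel((400.2,302.5,30))
W=grab('wrist','w22');D=grab('side','d22')
g=lambda f:(255*(f/255.)**0.5).astype(np.uint8)
cv2.imwrite('pics/c22.png',np.hstack([cv2.resize(g(W['frame']),(400,300)),cv2.resize(g(D['frame'][260:360,280:413]),(400,300),interpolation=cv2.INTER_CUBIC)]))"
```

```text
tool [ 7.262  5.007 -1.546] yaw -1.673 down [-0.     0.009 -1.   ] [405.923 309.226  28.514] [0.1   0.689 0.374]
```

View pics/c22.png

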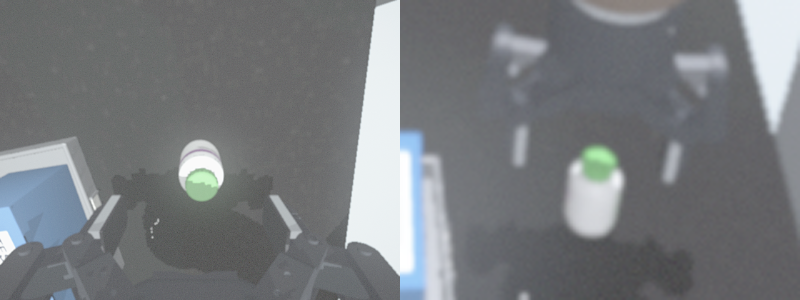

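Request:
move_arm([
  [1,0.5,0.35,1,0],
  [1,0.1,0,1,0],
  [1,0,0,0,0],
  [1,0,0,0,0],
])

```text
t: 38.63
eef_pos: [404.8, 307.5, 14.0]
orientation: [-3.136, 0.02, -1.672]
force: [0.6, 0.3, -0.2]
finger_gap: 85.4
```

```bash
python3 -c "
from h import *
np.set_printoptions(precision=3)
rel((400.2,302.5,30))"
```

```text
tool [  5.16    3.934 -16.144] yaw -1.672 down [ 0.007  0.019 -1.   ] [404.755 307.545  13.984] [ 0.55   0.291 -0.176]
```

Request:
move_arm([
  [1,0.5,0.3,0.6,0],
  [1,0.2,0.1,0.6,0],
  [1,0,0,0.3,0],
  [1,0,0,0,0],
  [1,0,0,0,0],
])

```text
t: 39.05
eef_pos: [401.0, 302.3, 0.3]
orientation: [-3.133, 0.024, -1.672]
force: [-0.0, 1.4, 0.4]
finger_gap: 85.5
```

```bash
python3 -c "
from h import *
np.set_printoptions(precision=3)
rel((400.2,302.5,30))
W=grab('wrist','w23');D=grab('side','d23')
g=lambda f:(255*(f/255.)**0.5).astype(np.uint8)
for c in blobs(W,(40,60,40),(85,255,255),(200,100,400,330),30):
    m=cv2.minEnclosingCircle(c);print('scap',m,onz(W,m[0],57))
cv2.imwrite('pics/c23.png',np.hstack([cv2.resize(g(W['frame']),(400,300)),cv2.resize(g(D['frame'][260:360,280:413]),(400,300),interpolation=cv2.INTER_CUBIC)]))"
```

```text
tool [ -0.876   0.573 -29.712] yaw -1.672 down [ 0.011  0.023 -1.   ] [400.998 302.266   0.281] [-0.042  1.381  0.398]
scap ((271.91766357421875, 309.88916015625), 28.3817081451416) [399.968 301.381  57.   ]
```

View pics/c23.png

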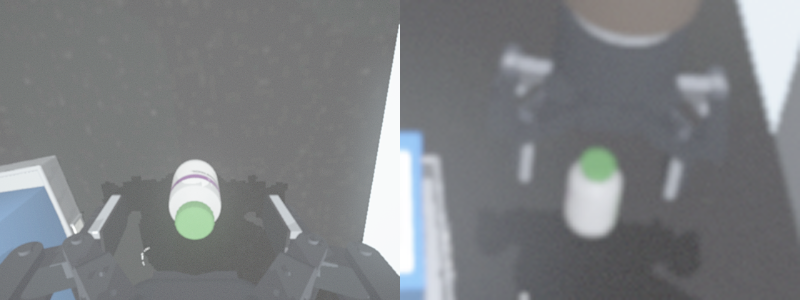

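Request:
move_arm([
  [1,0,0,0.4,0],
  [1,0,0,0,0],
  [0,0,0,0,0],
  [0,0,0,0,0],
  [0,0,0,0,0],
  [0,0,0,0,0],
  [0,0,0,0,0],
  [0,0,0,0,0],
], newtons=25)

```text
t: 39.82
eef_pos: [401.5, 303.2, -3.6]
orientation: [-3.133, 0.025, -1.671]
force: [-0.3, -0.4, -0.2]
finger_gap: 31.4
```

Request:
move_arm([
  [0,0,0,0,0],
  [0,0,0,0,0],
])

```text
t: 39.98
eef_pos: [401.5, 303.2, -3.5]
orientation: [-3.133, 0.026, -1.671]
force: [-0.2, -0.1, -0.2]
finger_gap: 31.4
```

```bash
python3 -c "
from h import *
np.set_printoptions(precision=3)
rel((400.2,302.5,30))
W=grab('wrist','w24');D=grab('side','d24')
g=lambda f:(255*(f/255.)**0.5).astype(np.uint8)
cv2.imwrite('pics/c24.png',np.hstack([cv2.resize(g(W['frame']),(400,300)),cv2.resize(g(D['frame'][260:360,280:413]),(400,300),interpolation=cv2.INTER_CUBIC)]))"
```

```text
tool [ -0.04    0.964 -33.528] yaw -1.671 down [ 0.011  0.025 -1.   ] [401.54  303.186  -3.508] [-0.183 -0.125 -0.216]
```

View pics/c24.png

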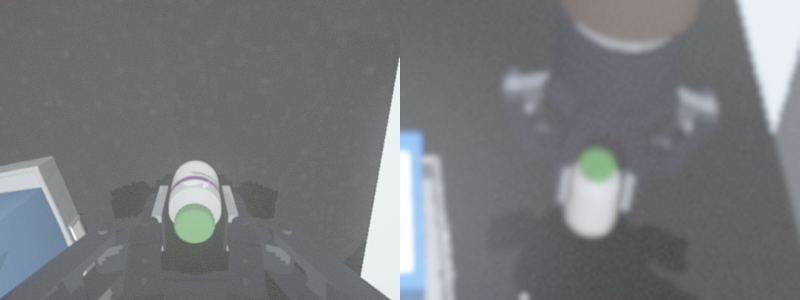

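Request:
move_arm([
  [0,0,0,-1,0],
  [0,0,0,-2.5,0],
  [0,0,0,-3,0],
  [0,0,0,-3,0],
  [0,0,0,-3,0],
  [0,0,0,-2,0],
  [0,0,0,0,0],
  [0,0,0,0,0],
])

```text
t: 40.75
eef_pos: [399.3, 298.0, 151.7]
orientation: [-3.133, 0.023, -1.672]
force: [-0.9, 0.4, -0.1]
finger_gap: 31.7
```

```bash
python3 -c "
from h import *
np.set_printoptions(precision=3)
rel((537.8,-264,30))
W=grab('wrist','w25');cv2.imwrite('pics/w25s.png',cv2.resize(W['frame'],(400,300)))"
```

```text
tool [ 547.896 -193.415  110.593] yaw -1.672 down [ 0.011  0.022 -1.   ] [399.325 297.997 151.714] [-0.919  0.435 -0.137]
```

View pics/w25s.png

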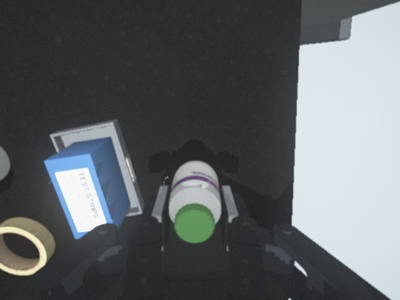

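Request:
move_arm([
  [0,1.5,-0.5,-0.3,0],
  [0,2.8,-1,-0.3,0],
  [0,3,-1.2,-0.3,0],
  [0,3,-1.2,-0.3,0],
  [0,3,-1.2,-0.3,0],
  [0,3,-1.2,-0.3,0],
  [0,3,-1.2,-0.3,0],
  [0,3,-1.2,-0.3,0],
])

```text
t: 41.47
eef_pos: [459.6, 59.7, 162.6]
orientation: [3.135, 0.011, -1.66]
force: [0.0, 1.1, 0.2]
finger_gap: 31.2
```

Request:
move_arm([
  [0,3,-1.2,-0.2,0],
  [0,3,-1.2,-0.2,0],
  [0,3,-1.2,-0.2,0],
  [0,3,-1.2,-0.2,0],
  [0,3,-1,-0.2,0],
  [0,3,-1,-0.2,0],
  [0,2,0,0,0],
  [0,0,0,0,0],
])

```text
t: 42.13
eef_pos: [504.1, -161.8, 159.8]
orientation: [3.11, 0.007, -1.667]
force: [0.5, 0.4, -0.8]
finger_gap: 31.5
```

```bash
python3 -c "
from h import *
np.set_printoptions(precision=3)
rel((537.8,-264,30))"
```

```text
tool [ 99.345 -47.457 127.741] yaw -1.667 down [-0.031  0.01  -0.999] [ 504.078 -161.802  159.838] [ 0.507  0.377 -0.788]
```

Request:
move_arm([
  [0,1,-0.5,0,0],
  [0,1.5,-0.7,0,0],
  [0,1.5,-0.7,0,0],
  [0,1.5,-0.7,0,0],
  [0,1.5,-0.6,0,0],
  [0,1.2,-0.3,0,0],
  [0,0,0,0,0],
  [0,0,0,0,0],
])

```text
t: 42.8
eef_pos: [525.0, -247.3, 145.3]
orientation: [3.085, 0.01, -1.67]
force: [-1.0, -0.2, 0.3]
finger_gap: 31.4
```

```bash
python3 -c "
from h import *
np.set_printoptions(precision=3)
rel((537.8,-264,30))
W=grab('wrist','w26')
g=lambda f:(255*(f/255.)**0.5).astype(np.uint8)
cv2.imwrite('pics/w26g.png',g(W['frame']))
for c in blobs(W,(100,120,40),(125,255,255),(100,0,450,200),200):
    e=cv2.fitEllipse(c);print(e,onz(W,e[0],133))"
```

```text
tool [ 16.546 -20.855 114.157] yaw -1.67 down [-0.055  0.016 -0.998] [ 524.988 -247.316  145.317] [-1.03  -0.186  0.289]
((226.81256103515625, 83.2655029296875), (64.91487121582031, 70.41657257080078), 160.27438354492188) [ 538.243 -336.2    133.   ]
```

View pics/w26g.png

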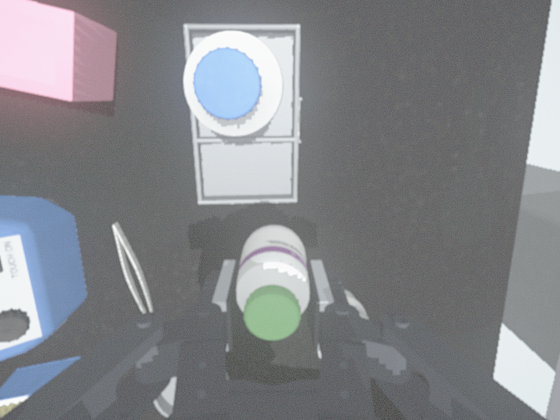

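Request:
move_arm([
  [0,0,0,4,0],
  [0,0,0,4,0],
  [0,0,0,-1,0],
  [0,0,0,-1,0],
  [0,0,0,-1,0],
  [0,0,0,-1,0],
  [0,0,0,-1,0],
  [0,0,0,-1,0],
])

```text
t: 43.52
eef_pos: [527.1, -243.5, 138.6]
orientation: [3.095, 0.007, -1.661]
force: [0.5, -0.6, 1.0]
finger_gap: 31.4
```

Request:
move_arm([
  [0,0,0,-0.7,0],
  [0,0,0,-0.5,0],
  [0,0,0,-0.3,0],
  [0,0,0,0,0],
  [0,0,0,0,0],
])

```text
t: 43.93
eef_pos: [533.0, -243.9, 169.5]
orientation: [3.117, 0.003, -1.658]
force: [0.0, -0.5, -0.0]
finger_gap: 31.6
```

```bash
python3 -c "
from h import *
np.set_printoptions(precision=3)
rel((537.8,-264,30))"
```

```text
tool [ 19.977  -9.97  139.278] yaw -1.658 down [-0.025  0.005 -1.   ] [ 533.033 -243.921  169.538] [ 0.008 -0.481 -0.042]
```

Request:
move_arm([
  [0,0.8,-0.3,0.5,0],
  [0,0.8,-0.4,2,0],
  [0,0.2,-0.1,2.5,0],
  [0,0,0,2.5,0],
  [0,0,0,1.5,0],
  [0,0,0,0,0],
  [0,0,0,0,0],
])

```text
t: 44.52
eef_pos: [536.2, -265.7, 71.7]
orientation: [3.111, 0.003, -1.658]
force: [-0.5, 0.1, 0.2]
finger_gap: 31.4
```

```bash
python3 -c "
from h import *
np.set_printoptions(precision=3)
rel((537.8,-264,30))"
```

```text
tool [-1.757 -2.696 41.675] yaw -1.658 down [-0.03   0.005 -1.   ] [ 536.203 -265.744   71.732] [-0.542  0.125  0.177]
```

Request:
move_arm([
  [0,-0.2,-0.2,1,0],
  [0,0,0,1.5,0],
  [0,0,0,1,0],
  [0,0,0,0,0],
  [0,0,0,0,0],
])

```text
t: 44.93
eef_pos: [539.9, -264.8, 36.3]
orientation: [3.115, 0.002, -1.658]
force: [0.5, 1.1, -0.0]
finger_gap: 31.2
```

```bash
python3 -c "
from h import *
np.set_printoptions(precision=3)
rel((537.8,-264,30))
W=grab('wrist','w27');D=grab('scene','s27')
g=lambda f:(255*(f/255.)**0.5).astype(np.uint8)
cv2.imwrite('pics/c27.png',np.hstack([cv2.resize(g(W['frame']),(400,300)),cv2.resize(g(D['frame'][170:270,310:443]),(400,300),interpolation=cv2.INTER_CUBIC)]))"
```

```text
tool [-0.623  2.014  6.31 ] yaw -1.658 down [-0.026  0.004 -1.   ] [ 539.915 -264.82    36.255] [ 0.479  1.071 -0.049]
```

View pics/c27.png

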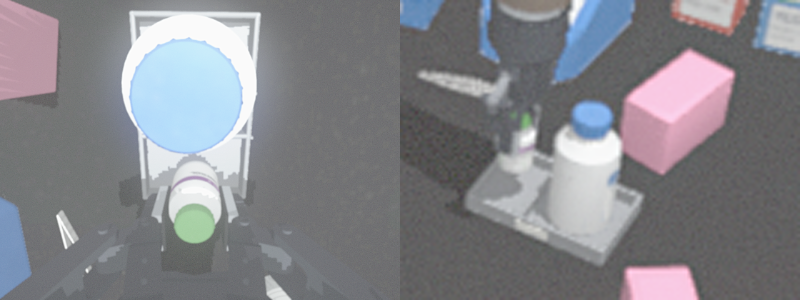

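Request:
move_arm([
  [0,0,0,1,0],
  [0,0,0,1,0],
  [0,0,0,0.8,0],
  [0,0,0,0,0],
  [0,0,0,0,0],
])

```text
t: 45.45
eef_pos: [540.8, -264.9, 8.1]
orientation: [3.121, 0.001, -1.658]
force: [1.0, 0.3, -0.1]
finger_gap: 31.3
```

```bash
python3 -c "
from h import *
np.set_printoptions(precision=3)
rel((537.8,-264,5))"
```

```text
tool [-0.673  3.012  3.144] yaw -1.658 down [-0.021  0.003 -1.   ] [ 540.807 -264.94     8.08 ] [ 0.961  0.303 -0.063]
```

Request:
move_arm([
  [0,0,0.15,0.4,0],
  [0,0,0,0.2,0],
  [0,0,0,0,0],
  [0,0,0,0,0],
])

```text
t: 45.78
eef_pos: [539.0, -264.9, 1.3]
orientation: [3.12, 0.001, -1.657]
force: [0.4, -0.8, -0.8]
finger_gap: 31.1
```

Request:
move_arm([
  [0.55,0,0,0,0],
  [0.55,0,0,0,0],
  [0.55,0,0,0,0],
  [0.55,0,0,0,0],
  [0.55,0,0,0,0],
])

```text
t: 46.2
eef_pos: [539.9, -265.1, 2.4]
orientation: [3.123, 0.0, -1.657]
force: [0.4, -0.2, 0.7]
finger_gap: 46.8
```

Request:
move_arm([
  [0.55,0,0,-1,0],
  [0.6,0,0,-2,0],
  [0.6,0,0,-3,0],
  [1,0,0,-3,0],
  [1,0,0,-3,0],
  [1,0,0,-3,0],
  [1,0,0,-2,0],
  [1,0,0,0,0],
])

```text
t: 46.87
eef_pos: [542.1, -265.9, 184.3]
orientation: [3.12, -0.001, -1.657]
force: [1.0, -0.8, 0.8]
finger_gap: 85.7
```

```bash
python3 -c "
from h import *
np.set_printoptions(precision=3)
rel((460,-98,5))
W=grab('wrist','w28');D=grab('scene','s28')
g=lambda f:(255*(f/255.)**0.5).astype(np.uint8)
cv2.imwrite('pics/w28g.png',g(W['frame']))
cv2.imwrite('pics/c28.png',cv2.resize(g(D['frame'][170:270,310:443]),(400,300),interpolation=cv2.INTER_CUBIC))
for c in blobs(W,(40,50,40),(85,255,255),(200,100,400,330),30):
    m=cv2.minEnclosingCircle(c);print('scap',m,onz(W,m[0],61))
for c in blobs(W,(100,120,40),(125,255,255),(200,60,350,200),200):
    e=cv2.fitEllipse(c);print(e,onz(W,e[0],133))"
```

```text
tool [-160.42    92.46   181.117] yaw -1.657 down [-0.021  0.001 -1.   ] [ 542.116 -265.932  184.283] [ 1.002 -0.806  0.815]
scap ((273.8461608886719, 191.84616088867188), 11.902321815490723) [ 537.629 -265.365   61.   ]
((266.32861328125, 115.02501678466797), (50.94131088256836, 53.04391098022461), 178.43893432617188) [ 538.303 -336.052  133.   ]
```

View pics/w28g.png

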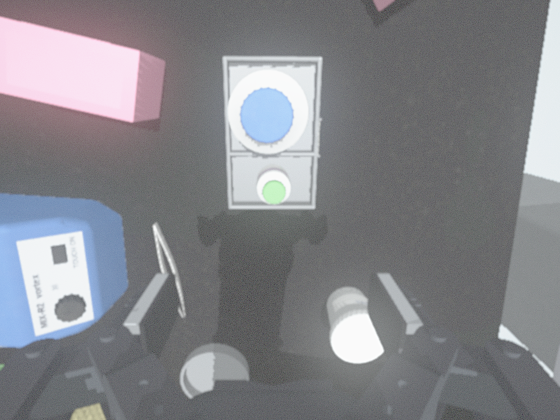

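View pics/c28.png

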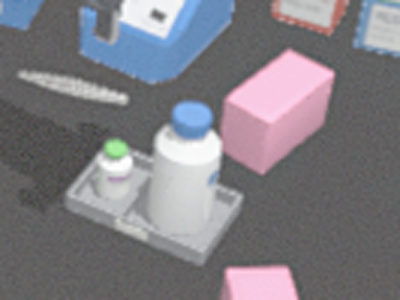

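Request:
move_arm([
  [1,-1.2,0.6,-0.2,0],
  [1,-2.5,1.4,-0.2,0],
  [1,-2.8,1.6,-0.2,0],
  [1,-2.8,1.6,-0.2,0],
  [1,-2.8,1.6,-0.2,0],
  [1,-2,1.2,0,0],
  [1,-1,0.5,0,0],
  [1,0,0,0,0],
])

```text
t: 47.63
eef_pos: [454.7, -98.0, 181.5]
orientation: [3.087, 0.003, -1.663]
force: [0.1, -0.3, 0.1]
finger_gap: 85.7
```

Request:
move_arm([
  [1,0,0,-0.3,0],
  [1,0,0,0,0],
])

```text
t: 47.8
eef_pos: [452.9, -97.2, 183.1]
orientation: [3.083, 0.002, -1.661]
force: [0.1, -0.3, -0.2]
finger_gap: 85.5
```

```bash
python3 -c "
from h import *
np.set_printoptions(precision=3)
rel((460,-98,30))
W=grab('wrist','w29')
g=lambda f:(255*(f/255.)**0.5).astype(np.uint8)
cv2.imwrite('pics/w29g.png',g(W['frame']))
for c in blobs(W,(0,0,150),(179,60,255),(200,100,380,300),300):
    e=cv2.fitEllipse(c);print(cv2.boundingRect(c),e,onz(W,e[0],65))"
```

```text
tool [  0.548 -16.148 152.438] yaw -1.661 down [-0.058  0.008 -0.998] [452.854 -97.163 183.123] [ 0.11  -0.281 -0.153]
(222, 157, 69, 69) ((255.8117218017578, 191.55517578125), (67.44248962402344, 68.462890625), 105.91985321044922) [460.092 -99.099  65.   ]
```

View pics/w29g.png

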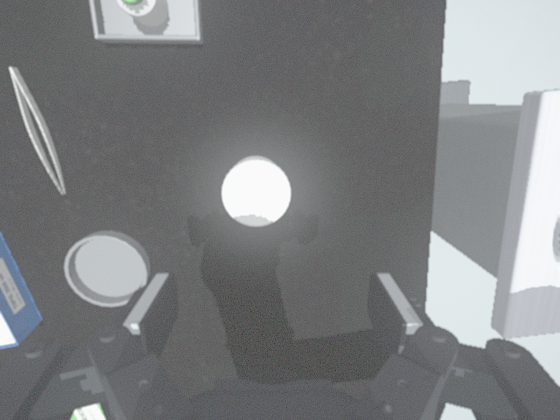

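Request:
move_arm([
  [1,0,-0.6,4,0],
  [1,0,0,4,0],
  [1,0,0,-1,0],
  [1,0,0,-1,0],
  [1,0,0,-1,0],
  [1,0,0,-1,0],
  [1,0,0,-1,0],
  [1,0,0,-1,0],
])

```text
t: 48.52
eef_pos: [460.9, -103.9, 168.4]
orientation: [3.08, -0.003, -1.669]
force: [-0.3, 0.3, -0.8]
finger_gap: 85.4
```

Request:
move_arm([
  [1,0,0,-1,0],
  [1,0,0,-0.7,0],
  [1,0,0,-0.3,0],
  [1,0,0,0,0],
  [1,0,0,0,0],
])

```text
t: 48.93
eef_pos: [466.8, -107.1, 200.7]
orientation: [3.094, -0.003, -1.672]
force: [-0.4, -0.7, 0.4]
finger_gap: 85.3
```

```bash
python3 -c "
from h import *
np.set_printoptions(precision=3)
rel((460.1,-99,60))"
```

```text
tool [ -7.812   0.837 140.833] yaw -1.672 down [-0.047  0.002 -0.999] [ 466.831 -107.094  200.659] [-0.392 -0.714  0.351]
```

Once more to improve the tilt, also correcting tool x.

Request:
move_arm([
  [1,-0.3,0,4,0],
  [1,-0.3,0,4,0],
  [1,0,0,2,0],
  [1,0,0,-1,0],
  [1,0,0,-1,0],
  [1,0,0,-1,0],
  [1,0,0,-1,0],
  [1,0,0,-1,0],
])

```text
t: 49.6
eef_pos: [464.6, -102.5, 152.8]
orientation: [3.09, -0.007, -1.672]
force: [-0.0, -0.1, -0.0]
finger_gap: 85.4
```

Request:
move_arm([
  [1,0,0,-0.7,0],
  [1,0,0,-0.5,0],
  [1,0,0,-0.3,0],
  [1,0,0,0,0],
  [1,0,0,0,0],
])

```text
t: 50.02
eef_pos: [468.5, -102.9, 176.3]
orientation: [3.1, -0.006, -1.671]
force: [-0.3, -1.1, -0.1]
finger_gap: 85.1
```

```bash
python3 -c "
from h import *
np.set_printoptions(precision=3)
rel((460.1,-99,60))"
```

```text
tool [ -3.724   3.918 116.527] yaw -1.671 down [-0.042 -0.002 -0.999] [ 468.488 -102.858  176.287] [-0.326 -1.059 -0.084]
```

Request:
move_arm([
  [1,-0.3,0.2,1.5,0],
  [1,0,0,3,0],
  [1,0,0,3,0],
  [1,0,0,3,0],
  [1,0,0,2,0],
  [1,0,0,0,0],
  [1,0,0,0,0],
])

```text
t: 50.6
eef_pos: [461.9, -100.3, 47.7]
orientation: [3.102, -0.007, -1.671]
force: [0.6, 0.2, 0.6]
finger_gap: 85.4
```

```bash
python3 -c "
from h import *
np.set_printoptions(precision=3)
rel((460.1,-99,60))"
```

```text
tool [ -1.053   2.446 -12.244] yaw -1.671 down [-0.04  -0.003 -0.999] [ 461.933 -100.33    47.676] [0.612 0.237 0.583]
```

Request:
move_arm([
  [1,-0.1,0.2,1,0],
  [1,0,0,1,0],
  [1,0,0,0.7,0],
  [1,0,0,0,0],
  [1,0,0,0,0],
])

```text
t: 51.02
eef_pos: [463.1, -99.1, 24.5]
orientation: [3.11, -0.007, -1.67]
force: [0.9, 0.3, 0.4]
finger_gap: 85.7
```

```bash
python3 -c "
from h import *
np.set_printoptions(precision=3)
rel((460.1,-99,60))
W=grab('wrist','w30');D=grab('side','d30')
g=lambda f:(255*(f/255.)**0.5).astype(np.uint8)
cv2.imwrite('pics/c30.png',np.hstack([cv2.resize(g(W['frame']),(400,300)),cv2.resize(g(D['frame'][140:230,250:370]),(400,300),interpolation=cv2.INTER_CUBIC)]))"
```

```text
tool [  0.412   4.165 -35.345] yaw -1.67 down [-0.032 -0.003 -0.999] [463.135 -99.12   24.538] [0.864 0.33  0.408]
```

View pics/c30.png

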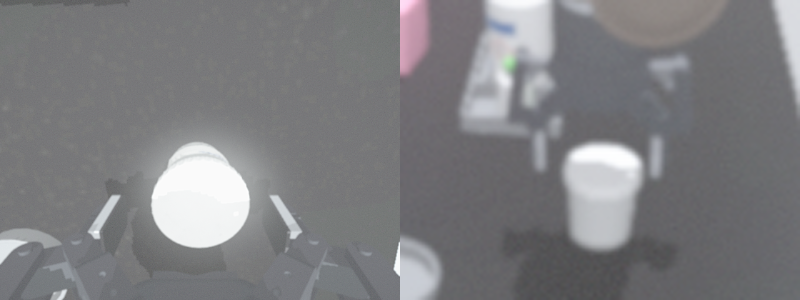

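Request:
move_arm([
  [1,0,0.3,0.7,0],
  [1,0,0.1,0.6,0],
  [1,0,0,0,0],
  [1,0,0,0,0],
])

```text
t: 51.45
eef_pos: [459.5, -98.6, 12.2]
orientation: [3.114, -0.006, -1.67]
force: [0.4, 0.8, -0.1]
finger_gap: 85.5
```

Request:
move_arm([
  [0,0,0,0,0],
  [0,0,0,0,0],
  [0,0,0,0,0],
  [0,0,0,0,0],
  [0,0,0,0,0],
  [0,0,0,0,0],
], newtons=25)

```text
t: 51.95
eef_pos: [459.8, -98.6, 12.6]
orientation: [3.114, -0.006, -1.67]
force: [-0.2, 0.5, -0.1]
finger_gap: 61.9
```

```bash
python3 -c "
from h import *
np.set_printoptions(precision=3)
rel((460.1,-99,60))
W=grab('wrist','w31');D=grab('side','d31')
g=lambda f:(255*(f/255.)**0.5).astype(np.uint8)
cv2.imwrite('pics/c31.png',np.hstack([cv2.resize(g(W['frame']),(400,300)),cv2.resize(g(D['frame'][140:230,250:370]),(400,300),interpolation=cv2.INTER_CUBIC)]))"
```

```text
tool [  0.614   0.936 -47.419] yaw -1.67 down [-0.028 -0.003 -1.   ] [459.763 -98.621  12.571] [-0.22   0.454 -0.139]
```

View pics/c31.png

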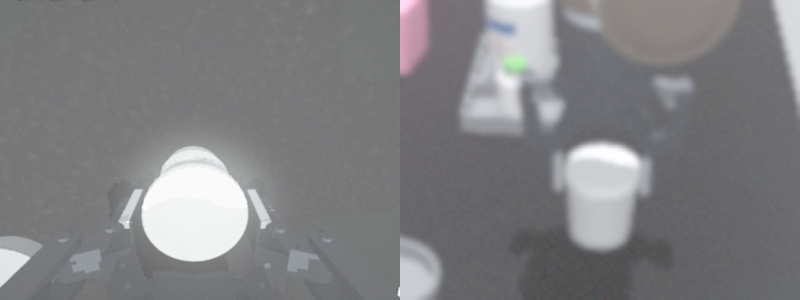

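Request:
move_arm([
  [0,0,0,-1,0],
  [0,0,0,-2,0],
  [0,0,0,-2.5,0],
  [0,0,0,-2.5,0],
  [0,0,0,-2,0],
  [0,0,0,0,0],
  [0,0,0,0,0],
])

```text
t: 52.63
eef_pos: [460.8, -98.5, 114.9]
orientation: [3.108, -0.007, -1.67]
force: [-1.4, 0.0, -1.3]
finger_gap: 61.8
```

Request:
move_arm([
  [0,-1,-1.6,0,0],
  [0,-1.5,-2.4,0,0],
  [0,-1.5,-2.4,0,0],
  [0,-1.5,-2.4,0,0],
  [0,-1.2,-2,0,0],
  [0,-0.8,-1.5,0,0],
  [0,0,0,0,0],
  [0,0,0,0,0],
])

```text
t: 53.3
eef_pos: [588.7, -34.1, 98.9]
orientation: [3.091, -0.009, -1.674]
force: [-0.2, -0.0, -1.4]
finger_gap: 61.8
```

```bash
python3 -c "
from h import *
np.set_printoptions(precision=3)
rel((635.5,-14,20))
W=grab('wrist','w32');D=grab('side','d32')
g=lambda f:(255*(f/255.)**0.5).astype(np.uint8)
cv2.imwrite('pics/c32.png',np.hstack([cv2.resize(g(W['frame']),(400,300)),cv2.resize(g(D['frame'][110:270,140:353]),(400,300),interpolation=cv2.INTER_CUBIC)]))"
```

```text
tool [-25.538 -48.362  76.324] yaw -1.674 down [-0.051 -0.003 -0.999] [588.729 -34.147  98.886] [-0.226 -0.029 -1.359]
```

View pics/c32.png

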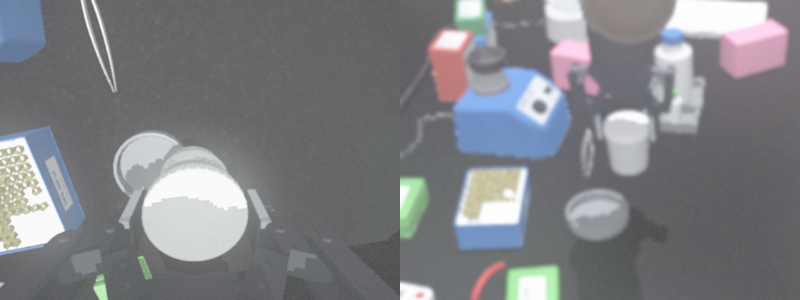

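```bash
python3 - <<'E'
from h import *
for n,roi in (("w29",(55,220,160,312)),("w1",(30,25,140,138)),("wrist0",(215,115,310,212))):
    W=load(n)
    for c in blobs(W,(0,0,38),(179,70,255),roi,800):
        e=cv2.fitEllipse(cv2.convexHull(c));print(n,cv2.boundingRect(c),e,onz(W,e[0],16))
W=load("w29")
L=[onz(W,p,18)[:2] for p in ((65,267),(149,267),(104,230),(108,307))];print(L)
E
```

```text
w29 (55, 220, 105, 92) ((106.50272369384766, 265.25238037109375), (113.67564392089844, 171.87301635742188), 89.51033782958984) [632.7 -19.8  16. ]Traceback (most recent call last):
  File "<stdin>", line 5, in <module>
cv2.error: OpenCV(4.12.0) /io/opencv/modules/imgproc/src/shapedescr.cpp:361: error: (-201:Incorrect size of input array) There should be at least 5 points to fit the ellipse in function 'fitEllipseNoDirect'
```

Request:
move_arm([
  [0,-0.8,-1.2,-0.2,0],
  [0,-0.9,-1.6,-0.2,0],
  [0,-0.6,-1.3,-0.2,0],
  [0,0,0,0,0],
  [0,0,0,0,0],
])

```text
t: 53.82
eef_pos: [626.1, -18.3, 102.4]
orientation: [3.085, -0.01, -1.678]
force: [0.0, 0.3, -1.5]
finger_gap: 62.0
```

```bash
python3 -c "
from h import *
np.set_printoptions(precision=3)
rel((635.5,-14,20))"
```

```text
tool [ -6.045 -13.504  81.684] yaw -1.678 down [-0.057 -0.003 -0.998] [626.141 -18.282 102.372] [ 0.009  0.331 -1.547]
```

```bash
python3 - <<'E'
from h import *
print(onz(load("w29"),(107,269),14), onz(load("w1"),(87,82),14))
for n,roi in (("w29",(55,220,160,312)),("w1",(30,25,140,138)),("wrist0",(215,115,310,212))):
    W=load(n)
    for c in blobs(W,(0,0,60),(179,70,255),roi,800):
        e=cv2.fitEllipse(c);print(n,cv2.boundingRect(c),e,onz(W,e[0],14))
E
```

```text
[634.3 -14.2  14. ] [633.7 -14.1  14. ]
w29 (63, 230, 87, 78) ((106.28702545166016, 268.2071533203125), (75.59603881835938, 84.79861450195312), 89.7808609008789) [634.9 -15.3  14. ]
w1 (38, 33, 97, 98) ((85.64764404296875, 81.78912353515625), (88.26335144042969, 104.45321655273438), 134.7749481201172) [635.  -14.3  14. ]
wrist0 (221, 123, 83, 82) ((261.9461364746094, 163.6975555419922), (81.28184509277344, 82.07791137695312), 128.99729919433594) [635.2 -13.6  14. ]
```

Request:
move_arm([
  [0,-0.2,-0.6,0.5,0],
  [0,-0.2,-0.5,1.5,0],
  [0,0,0,1.5,0],
  [0,0,0,1,0],
  [0,0,0,0,0],
  [0,0,0,0,0],
])

```text
t: 54.32
eef_pos: [631.2, -17.9, 55.3]
orientation: [3.083, -0.009, -1.681]
force: [0.5, 0.8, 0.2]
finger_gap: 62.1
```

```bash
python3 -c "
from h import *
np.set_printoptions(precision=3)
rel((634.1,-14,17))
W=grab('wrist','w33');D=grab('side','d33')
g=lambda f:(255*(f/255.)**0.5).astype(np.uint8)
cv2.imwrite('pics/c33.png',np.hstack([cv2.resize(g(W['frame']),(400,300)),cv2.resize(g(D['frame'][150:270,180:340]),(400,300),interpolation=cv2.INTER_CUBIC)]))"
```

```text
tool [-4.551 -4.704 38.014] yaw -1.681 down [-0.059 -0.003 -0.998] [631.17  -17.893  55.264] [0.487 0.803 0.186]
```

View pics/c33.png

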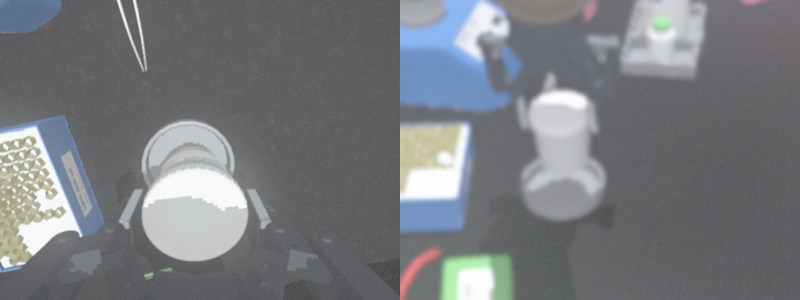

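Request:
move_arm([
  [0,-0.2,-0.3,0.8,0],
  [0,-0.2,-0.1,0.8,0],
  [0,0,0,0.8,0],
  [0,0,0,0.5,0],
  [0,0,0,0,0],
  [0,0,0,0,0],
])

```text
t: 54.92
eef_pos: [636.0, -13.6, 25.5]
orientation: [3.088, -0.008, -1.68]
force: [0.3, 0.8, -0.3]
finger_gap: 62.2
```

```bash
python3 -c "
from h import *
np.set_printoptions(precision=3)
rel((634.1,-14,17))"
```

```text
tool [0.527 1.368 8.632] yaw -1.68 down [-0.054 -0.002 -0.999] [635.981 -13.608  25.543] [ 0.295  0.765 -0.322]
```

Request:
move_arm([
  [0,0,0.1,0.4,0],
  [0,0,0,0.4,0],
  [0,0,0,0,0],
  [0,0,0,0,0],
])

```text
t: 55.25
eef_pos: [635.0, -13.5, 17.2]
orientation: [3.089, -0.008, -1.68]
force: [-0.3, 0.4, 0.6]
finger_gap: 62.0
```

Request:
move_arm([
  [0.85,0,0,0,0],
  [0.85,0,0,0,0],
  [1,0,0,0,0],
  [1,0,0,0,0],
  [1,0,0,0,0],
  [1,0,0,0,0],
])

```text
t: 55.75
eef_pos: [635.5, -13.5, 18.2]
orientation: [3.091, -0.008, -1.68]
force: [-0.4, -0.3, 0.2]
finger_gap: 85.2
```

Request:
move_arm([
  [1,0,0,-1,0],
  [1,0,0,-2,0],
  [1,0,0,-3,0],
  [1,0,0,-3,0],
  [1,0,0,-3,0],
  [1,0,0,-3,0],
  [1,0,0,-2,0],
  [1,0,0,0,0],
])

```text
t: 56.42
eef_pos: [643.7, -14.2, 199.4]
orientation: [3.089, -0.01, -1.68]
force: [0.2, 0.6, -0.5]
finger_gap: 85.4
```

Request:
move_arm([
  [1,0,0,0,0],
  [1,0,0,0,0],
  [1,0,0,0,0],
])

```text
t: 56.67
eef_pos: [643.6, -14.0, 201.6]
orientation: [3.092, -0.008, -1.68]
force: [0.4, -0.5, -0.6]
finger_gap: 85.5
```

```bash
python3 -c "
from h import *
np.set_printoptions(precision=3)
rel((634.1,-14,17))
W=grab('wrist','w34');S=grab('scene','s34');D=grab('side','d34')
g=lambda f:(255*(f/255.)**0.6).astype(np.uint8)
cv2.imwrite('pics/w34g.png',g(W['frame']))
cv2.imwrite('pics/c34.png',np.vstack([cv2.resize(S['frame'][140:270,145:415],(620,298),interpolation=cv2.INTER_CUBIC),cv2.resize(D['frame'][140:390,140:380],(620,300)[::-1],interpolation=cv2.INTER_CUBIC)[:298,:].repeat(1,axis=0) if 0 else cv2.resize(D['frame'][130:390,100:380],(620,298))]))
for c in blobs(W,(0,0,150),(179,60,255),(200,90,380,320),300):
    e=cv2.fitEllipse(c);print(cv2.boundingRect(c),e,onz(W,e[0],69))"
```

```text
tool [ -0.513   0.307 184.865] yaw -1.68 down [-0.05  -0.003 -0.999] [643.625 -14.011 201.62 ] [ 0.363 -0.515 -0.589]
(232, 139, 79, 84) ((271.6957702636719, 179.4967498779297), (77.38672637939453, 83.14799499511719), 168.75894165039062) [636.019 -23.407  69.   ]
```

View pics/w34g.png

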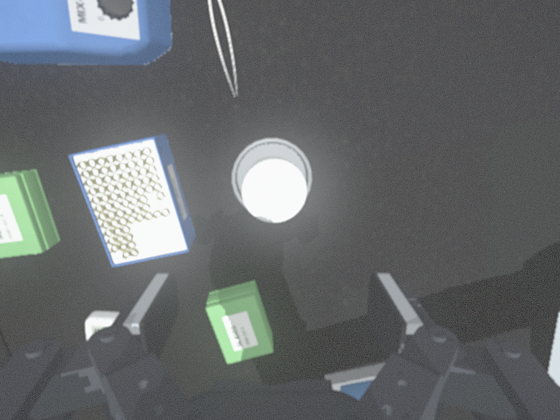

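View pics/c34.png

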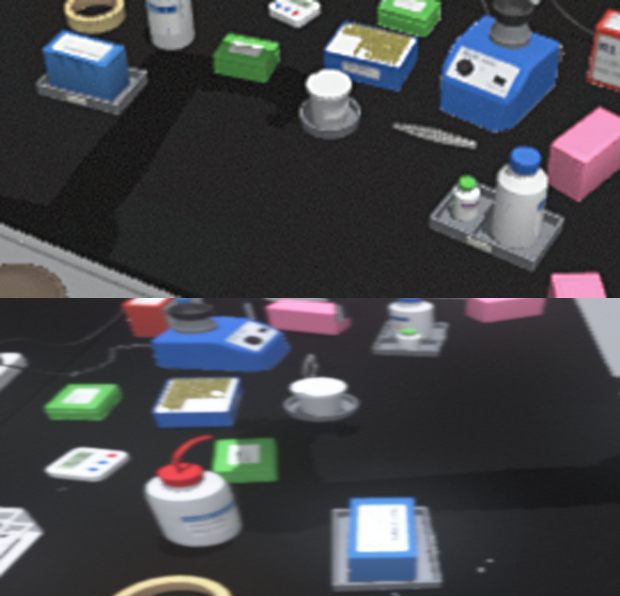

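```bash
python3 - <<'E'
from h import *
W=load("w34")
for c in blobs(W,(0,0,215),(179,60,255),(225,130,320,230),200):
    print(cv2.boundingRect(c),cv2.fitEllipse(c),onz(W,cv2.fitEllipse(c)[0],69))
print("manual lid",onz(W,(273.5,190),69),"dish",onz(W,(272,176),18))
S0=load("scene0");S=load("s34");D0=load("side0");D=load("d34")
for n,a,b,r in (("forceps S",S0,S,(310,185,360,210)),("slide S",S0,S,(235,150,270,178)),("wash S",S0,S,(200,115,232,165)),("slide D",D0,D,(190,248,230,295)),("wash D",D0,D,(160,245,215,350))):
    x=cv2.absdiff(a["frame"],b["frame"])[r[1]:r[3],r[0]:r[2]];print(n,x.mean(),x.max())
E
```

```text
(242, 159, 65, 63) ((273.8636169433594, 189.73658752441406), (61.787193298339844, 64.4459228515625), 88.47474670410156) [635.1 -13.4  69. ]
manual lid [635.4 -13.2  69. ] dish [634.1 -15.7  18. ]
forceps S 2.1370666666666667 10
slide S 13.242176870748299 111
wash S 2.044375 22
slide D 20.111524822695035 110
wash D 4.915786435786436 109
```

```bash
python3 - <<'E'
from h import *
for n,roi in (("scene0",(232,145,275,182)),("s34",(232,145,275,182)),("side0",(185,245,235,295)),("d34",(185,245,235,295)),("wrist0",(170,255,260,355)),("w34",(195,270,285,372))):
    W=load(n)
    for c in blobs(W,(45,90,30),(80,255,255),roi,150):
        r=cv2.boundingRect(cv2.convexHull(c));print(n,r,onz(W,(r[0]+r[2]/2,r[1]+r[3]/2),18))
for n in ("s10","s34"):
    W=load(n)
    for c in blobs(W,(100,120,40),(125,255,255),(360,190,400,225),20): print(n,cv2.boundingRect(c))
E
```

```text
scene0 (237, 154, 30, 22) [694.3 159.3  18. ]
s34 (237, 154, 30, 23) [691.7 157.8  18. ]
side0 (196, 252, 29, 39) [695.1 167.3  18. ]
d34 (196, 252, 29, 39) [695.1 167.3  18. ]
wrist0 (182, 267, 64, 80) [696.6 165.5  18. ]
w34 (206, 282, 67, 82) [695.1 165.6  18. ]
s10 (360, 190, 8, 7)
s34 (367, 203, 14, 13)
s34 (360, 190, 13, 7)
```

Everything checks out: the four things stand in their places, the bystanders are unmoved and the gripper is clear. I'm handing in.

```bash
python3 -c "
from rig import ctrl
print(ctrl.close_job())"
```

```text
the job is handed in; nothing more can be done
None
```

All four things are sorted and standing in their places, and I handed the job in at about 57 s of the 115 s allowed. No verdict is reported.

My last camera checks, with offsets from the centre of each place:

| Thing | Place | Offset | Tolerance |
|---|---|---|---|
| Large bottle | wide bay | about 6 mm in x, 2 mm in y | 16 mm |
| Small bottle | narrow bay | about 1 mm | 14 mm across, 30 mm along |
| Carton | long tray | about 4–5 mm in y, under 1 mm in x | 16 mm |
| Cup | dish | about 1–2 mm | 16 mm |

- **Upright:** all four looked upright and flat on the tray floors in the final scene and side views. I judged this by eye; I did not measure tilt or height above the floor.
- **Bystanders:** the slide box measured the same before and after, within about 3 mm. The forceps and wash bottle matched the first scene picture apart from shadows, and I took no separate measurement of their positions.
- **Gripper:** it ended open and clear at about z = 200 mm.

Two things disagreed with the description:
- **Finger length:** the fingertips ended roughly 25–35 mm behind the stated TCP. My first grip on the large bottle closed on its shoulder, so I opened and re-gripped lower.
- **Tool tilt:** fast moves made the tool creep out of vertical, up to 0.15 rad while carrying the carton. I corrected most of it before each placing; at release the tool was 0.01–0.05 rad off vertical.

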